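# Load the tacking jig for a wall bracket

### The job

Load the tacking jig so the wall bracket can be welded: lay the wide drilled rail and the full-length narrow rail flat in their two nests, then lay the two single-hole strips that lie among the bars flat across both rails, one between the pins at each end of the jig, each with its hole over the wide rail for the plug weld. Leave the short offcut of narrow bar where it lies.

Things in the scene. Friction and masses are not known exactly. Their poses are not given: they have to be found in the camera images.
- jig: Tacking jig, fixed: dark steel plate 160 (x) x 226 (y) x 12 mm with bright locating pins, 3 mm clear of the parts all round. Origin under the plate's middle, z up. Its x axis points away from the robot, turned at most 20 degrees. Pins are 8 mm thick, up to 26 mm above the plate, with tapered noses; those in line with the rails' ends are 17 mm high. Low 6.5 mm buttons stand between the rails.
- wide_nest (a point): Seat of the wide rail: middle of the far nest, on the plate top (jig x +30.5, y 0, z +12 mm), axes as the jig's. The rail's length lies along y. Pins outside it at jig x 57.5, y +-25 and +-75, and beyond its ends at x 30.5, y +-97.
- narrow_nest (a point): Seat of the narrow rail: middle of the near nest, on the plate top (jig x -33, y 0, z +12 mm), axes as the jig's. The rail's length lies along y. Pins outside it at jig x -52.5, y +-25 and +-75, and beyond its ends at x -33, y +-97. The seated rails lie 31 mm apart. A bench vice 132 mm high stands between jig and robot: pass well above it, loaded or empty.
- strip_seat_1 (a point): Where the middle of one strip's underside comes, on top of the rails 8 mm above the plate, at the jig's left (+y) end (jig x 0, y +50, z +20 mm), axes as the jig's. The strip's length lies along x. Pins flank its ends at jig y 25 and 75 (x 57.5 and -52.5) and stand beyond them at x +-66, y 50.
- strip_seat_2 (a point): The same for the other strip at the jig's right (-y) end (jig x 0, y -50, z +20 mm).
- wide_rail: Wide rail: plain grey flat steel bar 40 (x) x 180 (y) x 8 mm (z), with an 11 mm bolt hole near each end, 78 mm from the middle; about 0.44 kg. Origin at the middle of its underside. Either way round. Grip across its 40 mm width at the middle.
- narrow_rail: Narrow rail: plain grey flat steel bar 25 (x) x 180 (y) x 8 mm (z), no holes; about 0.28 kg. Origin at the middle of its underside. Either way round. Grip across its 25 mm width at the middle.
- strip_a: One of two alike strips lying singly among the grey bars (not from the fixed row of stock at the table's right edge): brown plasma-cut steel 118 (x) x 36 (y) x 6 mm (z), with one 13 mm hole on its centre line near its own -x end, 43 mm from the middle; 0.2 kg. Origin at the middle of its underside. Either strip may go to either seat. Grip across its 36 mm width at the middle.
- strip_b: The other strip, like strip_a (hole near its own -x end too).
- offcut: Leftover, not wanted: short piece of the narrow grey bar, 25 (x) x 105 (y) x 8 mm, no holes. Origin at the middle of its underside. Leave it where it lies.

How it is judged:
By the outcome, as a careful person would: the job done as asked, in the order asked, and still so for the second after the job is handed in, with the robot touching nothing.
It also fails if it takes over 112 s, if anything falls off the work surface, if the arm or the gripper's body presses on something with over 40 N, if the wrist force passes 120 N, or if a joint passes its speed limit or range.

### The arm

A 7-joint arm with a two-finger parallel gripper is mounted at the origin on a cart in front of the work surface, level with it; the furniture and walls round the work are solid. World frame = base frame: x ahead of the robot, y to its left, z up, the work surface at z = 0. Lengths are in m, angles in rad, forces in N, time in s.
With the tool pointing down it reaches from about 0.4 to 0.85 m from the base axis. Payload 10.4 kg.
Tool frame: the origin (TCP) lies on the centre line of the jaws, within the pads' length; the fingertips stand 22 mm ahead of it and the grasp point (between the pads) lies 3 mm ahead of it; x points along the fingers, y is the direction in which the jaws open and shut, and the axes are right-handed (so a half turn about x gives the same grasp; the last joint's range is limited). The gripper opens to 87 mm and grips with 3 to 60 N. Pads are 19 mm wide; open, the fingers measure 117 mm over their backs; the gripper's body (75 mm by 190 mm) begins 51 mm behind the grasp point.
Start: joints at [1.218, 0.332, -0.065, 1.46, 0.022, 1.35, -0.088], TCP at [0.202, -0.591, 0.245] pointing down, gripper open.
Joint ranges: [-2.6, 2.6], [-0.5, 2.12], [-1.47, 1.34], [0.16, 2.42], [-1.27, 4.41], [0.06, 2.06], [-2.6, 2.6]. Speed limits (rad/s): [2.22, 2.22, 2.79, 2.79, 3.14, 3.14, 3.14].

### API

Orientations are given as a unit quaternion [x, y, z, w].
In Python, from bench import * gives the robot as it stands.
- The arm moves only by the tool arm_command, never from a script. Its argument "targets" is one flat list of numbers, 7 for each row, row after row: the turn, a rotation vector about the tool's x, y, z in units of 45 degrees (1.0 is 45 degrees), then the shift along the tool's x, y, z in units of 25 mm (1.0 is 25 mm), then the opening, from 0 (shut) to 1 (fully open). In form: [wx, wy, wz, tx, ty, tz, fingers, wx, wy, wz, tx, ty, tz, fingers, ...]. A call has 1 to 12 rows; each row shifts and turns the pose as measured when the row begins, along the tool's axes as they then stand; what a row does not reach is not made up. A row lasts 1/12 s, in which the tool goes at most 41.7 mm and 7.16 degrees, less where a joint would pass 70% of its speed; a pose out of reach is approached as far as the arm can. A call with a number of a shift or a turn outside -1 to 1 is refused whole. A call with a gripper value outside its range is refused whole. The fingers move at their own pace and stop on an object; "newtons" is the grip in N (left out, the last holds). Time passes only in rows, so rows that do not move let the fingers close. It gives the time, the measured TCP pose, the force and the opening at its end, in the units of the state.
- read_state(): the state, without advancing time (a new reading comes with each control period).
- camera(name): name is "scene" or "side" or "wrist"; returns the picture (400x640x3 uint8, red, green, blue); there is no depth.
- calibration(name): a dict with "camera_matrix" (3x3 intrinsics, pixels), "R" (3x3) and "t" (3): a world point X has camera coordinates R X + t; the wrist camera has in their place "tool_from_camera" (4x4, takes a point from camera to tool coordinates, whose origin is the TCP and whose axes are the tool frame's). Camera axes: x right, y down, z forward; pixel columns grow to the right and rows downward; lengths in m; the calibration is good to about 2 mm. The wrist camera is an equidistant fisheye: a pixel r from the principal point sees the ray r / f radians off the axis. A picture is of the moment at which its call begins: read the wrist's pose just before it. calibration takes no time and is no camera call.
- close_job(): hands the job in, once; it reports no verdict.
The state is a dict: "time": time; "joint_positions": joint angles; "joint_vel": joint speeds; "joint_torque": joint torques, N m; "ee_pos": TCP position; "eef_rot": TCP orientation; "ft_force": force on the tool from outside, world axes, zero at the start; "torque": the same for the moment, N m; "width": finger opening in m.
Only numpy, scipy, OpenCV 4.12 (cv2) and the standard library are available. Lean on these libraries where they do the work, as an engineer would, in place of code of your own. Each camera call takes 0.05 s, during which the arm holds its last target.

## Working session

There is one attempt and no reset: what is moved stays moved. The work goes in short steps, Python scripts to look and compute and a tool call to move; the robot and the scene stay as the last step left them, time stands still between calls to the robot, and variables do not carry over. Pictures are saved under pics/ and viewed, and the job is handed in when it is done.

Besides the shell and the picture viewer there is one more tool, called after "Call:" as name(argument=value, ...) on one line, values as JSON. arm_command: Moves the arm, as the interface text tells. Shifts and turns lie within -1 to 1; 1 stands for 25 mm of shift or 45 degrees of turn. Its arguments: {"type":"object","properties":{"targets":{"type":"array","items":{"type":"number","minimum":-1,"maximum":1}},"newtons":{"type":"number"}},"required":["targets"]}

```bash
ls; mkdir -p pics; python3 - <<'E'
from bench import *
import cv2
s=read_state(); print(s)
for n in ["scene","side","wrist"]:
    c=camera(n); cv2.imwrite(f"pics/{n}0.png",c[:,:,::-1]); print(n,calibration(n))
E
```

```text
pics
{'time': 0.0, 'joint_positions': array([ 1.21841191,  0.33288057, -0.06468366,  1.46091358,  0.02158503,
        1.3498991 , -0.08849599]), 'joint_vel': array([ 3.26649025e-04, -7.78544017e-05,  5.60205483e-04, -1.10708331e-03,
       -1.32652978e-04,  7.08632975e-04,  1.23031151e-03]), 'joint_torque': array([ 1.66335772e-04, -6.23242593e+01,  2.49880267e-02, -3.89897132e+01,
       -6.12506946e-02,  3.97947198e-02,  1.66585755e-04]), 'ee_pos': array([ 0.20227941, -0.59099661,  0.24376168]), 'eef_rot': array([-0.69741446, -0.11655746,  0.69761579, -0.11558394]), 'ft_force': array([ 0.06943928, -0.55414225,  0.24704813]), 'torque': array([-0.04980269, -0.00022781, -0.01829681]), 'width': 0.08687327317469976}
scene {'camera_matrix': array([[391.18362898,   0.        , 317.07496365],
       [  0.        , 391.18362898, 197.20292747],
       [  0.        ,   0.        ,   1.        ]]), 'R': array([[ 0.03239322,  0.99944224,  0.00811715],
       [ 0.76517414, -0.01957378, -0.64352575],
       [-0.64300794,  0.0270569 , -0.76538142]]), 't': array([ 0.09305897, -0.3956566 ,  1.5413535
[... 227 characters left out ...]
207201],
       [-0.12074481, -0.65488513, -0.74602021],
       [ 0.13220736,  0.734215  , -0.66592007]]), 't': array([-0.56113042,  0.01240656,  1.0561979 ])}
wrist {'camera_matrix': array([[309.70691629,   0.        , 322.82113523],
       [  0.        , 309.70691629, 193.31097176],
       [  0.        ,   0.        ,   1.        ]]), 'tool_from_camera': array([[ 5.06118415e-04, -2.58555171e-01,  9.65996360e-01,
        -1.39413936e-01],
       [ 9.99999669e-01, -4.84005215e-04, -6.53481033e-04,
         1.65032399e-04],
       [ 6.36508176e-04,  9.65996371e-01,  2.58554840e-01,
        -6.97813445e-02],
       [ 0.00000000e+00,  0.00000000e+00,  0.00000000e+00,
         1.00000000e+00]])}
```

View pics/scene0.png

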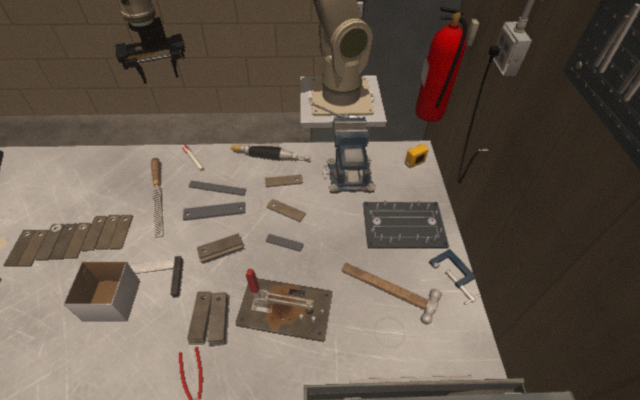

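View pics/side0.png

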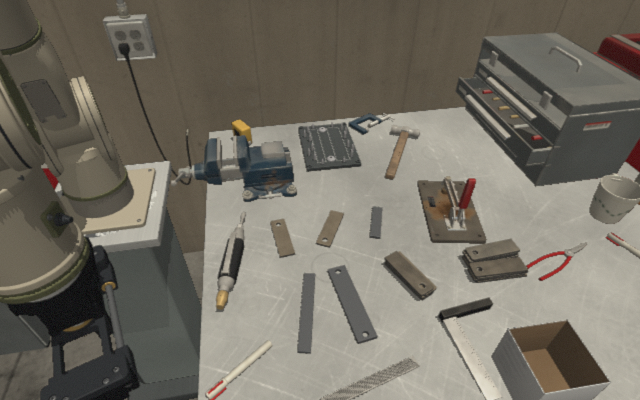

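View pics/wrist0.png

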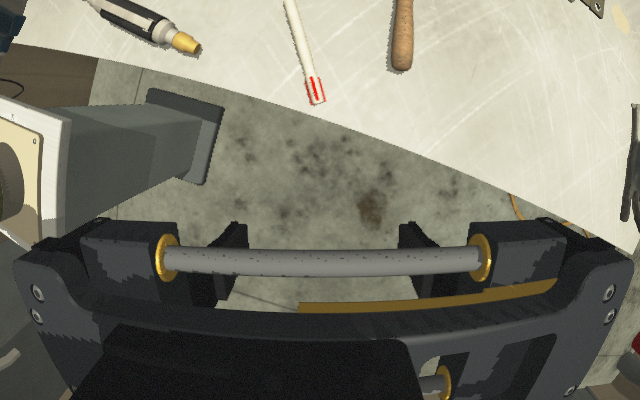

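```bash
cat > h.py <<'E'
import numpy as np, cv2, json
from bench import *
from scipy.spatial.transform import Rotation as Ro
def ray(n,uv,st=None):
    c=calibration(n);K=c["camera_matrix"];uv=np.atleast_2d(np.asarray(uv,float))
    if n!="wrist":
        d=np.c_[(uv-K[:2,2])/K[[0,1],[0,1]],np.ones(len(uv))]
        R=c["R"];t=c["t"]; return -R.T@t, d@R
    p=uv-K[:2,2]; r=np.linalg.norm(p,axis=1); th=r/K[0,0]; k=np.where(r>1e-9,np.sin(th)/np.maximum(r,1e-9),0)
    d=np.c_[p*k[:,None],np.cos(th)]
    T=c["tool_from_camera"];R=Ro.from_quat(st["eef_rot"]).as_matrix()
    return R@T[:3,3]+st["ee_pos"], d@T[:3,:3].T@R.T
def onplane(n,uv,z,st=None):
    o,d=ray(n,uv,st); return (o+d*((z-o[2])/d[:,2])[:,None])[:,:2]
def project(n,X,st=None):
    c=calibration(n);K=c["camera_matrix"];X=np.atleast_2d(X)
    if n!="wrist":
        p=X@c["R"].T+c["t"]; return p[:,:2]/p[:,2:]*K[0,0]+K[:2,2]
    T=c["tool_from_camera"];R=Ro.from_quat(st["eef_rot"]).as_matrix()
    p=((X-st["ee_pos"])@R-T[:3,3])@T[:3,:3]
    r=np.linalg.norm(p[:,:2],axis=1);th=np.arctan2(r,p[:,2])
    return p[:,:2]*(th/r*K[0,0])[:,None]+K[:2,2]
E
python3 - <<'E'
import cv2
a=cv2.imread('pics/scene0.png');b=cv2.imread('pics/side0.png')
cv2.imwrite('pics/s1.png',cv2.resize(a[165:260,175:315],None,fx=5,fy=5,interpolation=cv2.INTER_CUBIC))
cv2.imwrite('pics/s2.png',cv2.resize(a[190:260,350:460],None,fx=7,fy=7,interpolation=cv2.INTER_CUBIC))
cv2.imwrite('pics/d1.png',cv2.resize(b[200:360,260:420],None,fx=3.7,fy=3.7,interpolation=cv2.INTER_CUBIC))
E
```

```text
(no output)
```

View pics/s1.png

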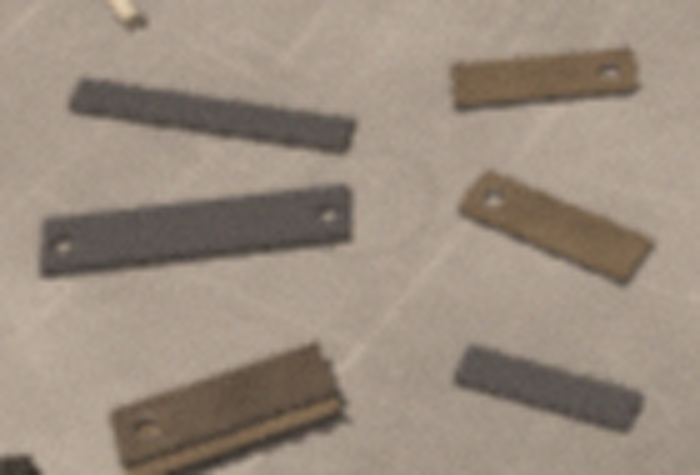

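View pics/s2.png

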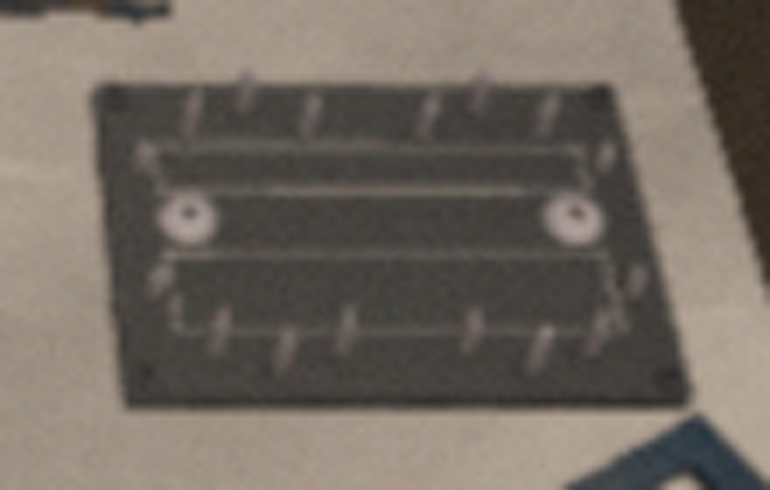

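View pics/d1.png

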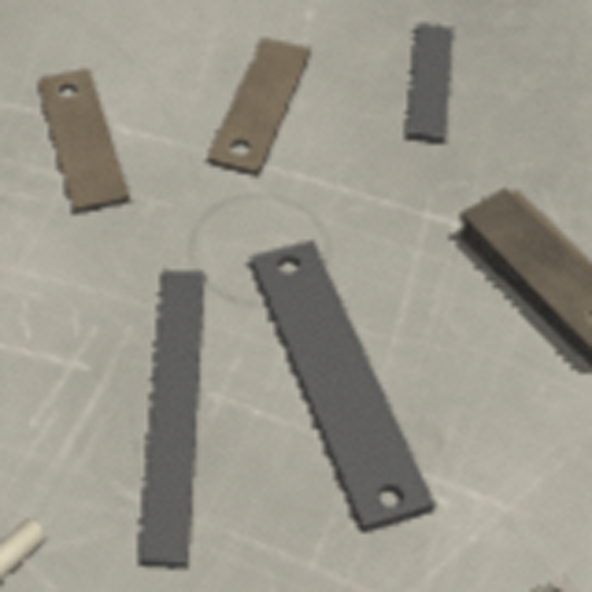

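```bash
python3 - <<'E'
from h import *
im=cv2.imread('pics/scene0.png'); g=cv2.cvtColor(im,cv2.COLOR_BGR2GRAY)
bd=cv2.imread('pics/side0.png'); 
def meas(n,im,roi,name,z):
    x0,y0,x1,y1=roi
    g=cv2.cvtColor(im,cv2.COLOR_BGR2GRAY)[y0:y1,x0:x1]
    th,m=cv2.threshold(g,0,255,cv2.THRESH_BINARY_INV+cv2.THRESH_OTSU)
    cs,_=cv2.findContours(m,cv2.RETR_EXTERNAL,cv2.CHAIN_APPROX_NONE)
    c=max(cs,key=cv2.contourArea)[:,0]+[x0,y0]
    p=onplane(n,c,z)*1000
    (cx,cy),(w,h),a=cv2.minAreaRect(p.astype(np.float32))
    b=cv2.boxPoints(((cx,cy),(w,h),a)); e=[b[1]-b[0],b[2]-b[1]]; e=max(e,key=np.linalg.norm)
    print(n,name,"c %.0f %.0f size %.0f %.0f th %.0f long-axis deg %.1f"%(cx,cy,w,h,th,np.degrees(np.arctan2(e[1],e[0]))%180))
for k,r in dict(narrow=(185,175,250,198),wide=(180,199,250,224),s1=(262,172,308,190),s2=(263,197,309,224),off=(263,232,308,254)).items(): meas("scene",im,r,k,.004)
for k,r in dict(narrow=(295,270,317,360),wide=(326,260,380,346),s1=(268,215,297,260),s2=(315,208,345,249),off=(366,203,386,242),jig=(295,118,365,172)).items(): meas("side",bd,r,k,.004)
meas("scene",im,(355,195,450,252),"jig",.010)
# jig plate corners from s2 crop
c=np.array([[95,88],[612,86],[690,400],[128,402]])/7+[350,190]
q=onplane("scene",c,.012)*1000;print(q,q.mean(0))
e=(q[1]+q[2]-q[0]-q[3])/2; f=(q[3]+q[2]-q[0]-q[1])/2;print(np.linalg.norm(e),np.linalg.norm(f),np.degrees(np.arctan2(-e[0],e[1])),np.degrees(np.arctan2(f[1],f[0])))
b=np.array([[188,217],[575,217]])/7+[350,190];print(onplane("scene",b,.0185)*1000)
# vice
print(onplane("scene",[[350,150]],.1))
E
```

```text
scene narrow c 471 -422 size 184 32 th 123 long-axis deg 77.8
scene wide c 562 -418 size 48 183 th 123 long-axis deg 96.9
scene s1 c 445 -214 size 44 118 th 130 long-axis deg 95.5
scene s2 c 564 -206 size 120 41 th 132 long-axis deg 60.8
scene off c 680 -207 size 108 30 th 120 long-axis deg 69.7
side narrow c 470 -421 size 184 28 th 129 long-axis deg 77.3
side wide c 561 -417 size 45 185 th 129 long-axis deg 97.1
side s1 c 442 -215 size 39 123 th 137 long-axis deg 96.4
side s2 c 563 -205 size 124 39 th 138 long-axis deg 60.8
side off c 679 -205 size 113 28 th 125 long-axis deg 70.8
side jig c 627 147 size 247 166 th 119 long-axis deg 88.4
scene jig c 630 138 size 227 164 th 109 long-axis deg 88.4
[[549.08460523  29.31698512]
 [553.73245531 253.00326206]
 [713.67053817 246.88975236]
 [708.56639742  24.92738636]] [631.26349903 138.53434648]
222.8776650332504 159.79625454219467 -1.2535856799333387 -1.8833112395154814
[[623.80112871  58.95318501]
 [628.01719242 218.75438351]]
[[ 0.4118082  -0.00622522]]
```

```bash
cat >> h.py <<'E'
def rotgoal(yaw):  # tool x down, tool y at yaw (deg) 
    a=np.radians(yaw);x=np.array([0,0,-1.]);y=np.array([np.cos(a),np.sin(a),0]);return np.c_[x,y,np.cross(x,y)]
def rows(tp,yaw,n,st=None,gain=1.):
    st=st or read_state()
    R=Ro.from_quat(st["eef_rot"]);p=np.array(st["ee_pos"])
    G=Ro.from_matrix(rotgoal(yaw)); w=(R.inv()*G).as_rotvec()
    dp=(np.asarray(tp)-p)/n
    for i in range(n):
        Ri=R*Ro.from_rotvec(w*i/n); 
        t=Ri.inv().apply(dp)/.025; ww=w/n/(np.pi/4)
        print(np.round(ww*gain,3).tolist()+np.round(t*gain,2).tolist())
    print("total turn deg",np.round(np.degrees(w),1),"dist mm",np.round(dp*n*1000,1),"yaw now",yawnow(st))
def yawnow(st):
    y=Ro.from_quat(st["eef_rot"]).as_matrix()[:,1];return np.round(np.degrees(np.arctan2(y[1],y[0])),2)
def sh():
    s=read_state();R=Ro.from_quat(s["eef_rot"]).as_matrix();print("t %.2f"%s["time"],"p",np.round(s["ee_pos"]*1000,1),"yaw",yawnow(s),"tilt",np.round(np.degrees(R[:2,0]),2),"w",round(s["width"]*1000,1),"f",np.round(s["ft_force"],1),"q",np.round(s["joint_positions"],2));return s
E
python3 - <<'E'
from h import *
s=sh();print(Ro.from_quat(s["eef_rot"]).as_matrix().round(2))
rows([.562,-.418,.20],7,24)
E
```

```text
t 0.15 p [ 202.3 -591.1  243.9] yaw -71.1 tilt [-0.02  0.06] w 87.1 f [-0.5 -0.2  0.2] q [ 1.22  0.33 -0.06  1.46  0.02  1.35 -0.09]
[[-0.    0.32 -0.95]
 [ 0.   -0.95 -0.32]
 [-1.   -0.    0.  ]]
[-0.072, -0.0, 0.0, 0.07, -0.08, -0.66]
[-0.072, -0.0, 0.0, 0.07, -0.04, -0.66]
[-0.072, -0.0, 0.0, 0.07, -0.0, -0.67]
[-0.072, -0.0, 0.0, 0.07, 0.03, -0.66]
[-0.072, -0.0, 0.0, 0.07, 0.07, -0.66]
[-0.072, -0.0, 0.0, 0.07, 0.11, -0.66]
[-0.072, -0.0, 0.0, 0.07, 0.15, -0.65]
[-0.072, -0.0, 0.0, 0.07, 0.18, -0.64]
[-0.072, -0.0, 0.0, 0.07, 0.22, -0.63]
[-0.072, -0.0, 0.0, 0.07, 0.25, -0.61]
[-0.072, -0.0, 0.0, 0.07, 0.29, -0.6]
[-0.072, -0.0, 0.0, 0.07, 0.32, -0.58]
[-0.072, -0.0, 0.0, 0.07, 0.36, -0.56]
[-0.072, -0.0, 0.0, 0.07, 0.39, -0.54]
[-0.072, -0.0, 0.0, 0.07, 0.42, -0.52]
[-0.072, -0.0, 0.0, 0.07, 0.45, -0.49]
[-0.072, -0.0, 0.0, 0.07, 0.47, -0.47]
[-0.072, -0.0, 0.0, 0.07, 0.5, -0.44]
[-0.072, -0.0, 0.0, 0.07, 0.52, -0.41]
[-0.072, -0.0, 0.0, 0.07, 0.55, -0.38]
[-0.072, -0.0, 0.0, 0.07, 0.57, -0.35]
[-0.072, -0.0, 0.0, 0.07, 0.58, -0.32]
[-0.072, -0.0, 0.0, 0.07, 0.6, -0.28]
[-0.072, -0.0, 0.0, 0.07, 0.62, -0.25]
total turn deg [-78.1  -0.    0.1] dist mm [359.7 173.1 -43.9] yaw now -71.1
```

Call:
arm_command(targets=[-0.08,0,0,0.1,-0.1,-0.95,1,-0.08,0,0,0.1,-0.05,-0.95,1,-0.08,0,0,0.1,0,-0.95,1,-0.08,0,0,0.1,0.05,-0.95,1,-0.08,0,0,0.1,0.1,-0.95,1,-0.08,0,0,0.1,0.15,-0.95,1,-0.08,0,0,0.1,0.2,-0.95,1,-0.08,0,0,0.1,0.25,-0.9,1,-0.08,0,0,0.1,0.3,-0.9,1,-0.08,0,0,0.1,0.35,-0.85,1,-0.08,0,0,0.1,0.4,-0.8,1,-0.08,0,0,0.1,0.45,-0.8,1])

```text
time: 1.15
ee_pos: [0.4722, -0.4351, 0.2098]
eef_rot: [0.593, 0.388, -0.591, 0.386]
ft_force: [0.1, -1.0, 0.1]
width: 0.087
```

```bash
python3 - <<'E'
from h import *
s=sh()
rows([.562,-.380,.22],7,12)
E
```

```text
t 1.15 p [ 472.2 -435.1  209.8] yaw -23.65 tilt [-0.03  0.25] w 87.0 f [ 0.1 -1.   0.1] q [ 0.92  0.41 -0.32  1.44  0.13  1.31  0.17]
[-0.057, -0.0, 0.0, -0.03, 0.2, -0.29]
[-0.057, -0.0, 0.0, -0.03, 0.21, -0.28]
[-0.057, -0.0, 0.0, -0.03, 0.23, -0.27]
[-0.057, -0.0, 0.0, -0.03, 0.24, -0.26]
[-0.057, -0.0, 0.0, -0.03, 0.25, -0.25]
[-0.057, -0.0, 0.0, -0.03, 0.26, -0.24]
[-0.057, -0.0, 0.0, -0.03, 0.27, -0.23]
[-0.057, -0.0, 0.0, -0.03, 0.28, -0.21]
[-0.057, -0.0, 0.0, -0.03, 0.29, -0.2]
[-0.057, -0.0, 0.0, -0.03, 0.3, -0.19]
[-0.057, -0.0, 0.0, -0.03, 0.31, -0.17]
[-0.057, -0.0, 0.0, -0.03, 0.31, -0.16]
total turn deg [-30.6  -0.2   0.1] dist mm [89.8 55.1 10.2] yaw now -23.65
```

Call:
arm_command(targets=[-0.14,0,0,0,0.5,-0.5,1,-0.14,0,0,0,0.5,-0.5,1,-0.14,0,0,0,0.6,-0.4,1,-0.14,0,0,0,0.6,-0.3,1,-0.12,0,0,0,0.7,-0.2,1,0,0,0,0,0,0,1])

```text
time: 1.65
ee_pos: [0.5713, -0.3777, 0.2079]
eef_rot: [0.454, 0.548, -0.446, 0.544]
ft_force: [0.5, 1.5, -0.3]
width: 0.0872
```

```bash
python3 - <<'E'
from h import *
s=sh(); c=camera("wrist"); cv2.imwrite("pics/w1.png",c[:,:,::-1]); np.save("w1.npy",np.r_[s["ee_pos"],s["eef_rot"]])
E
```

```text
t 1.65 p [ 571.3 -377.7  207.9] yaw 11.0 tilt [0.17 0.74] w 87.2 f [ 0.5  1.5 -0.3] q [ 0.82  0.52 -0.44  1.31  0.21  1.36  0.58]
```

View pics/w1.png

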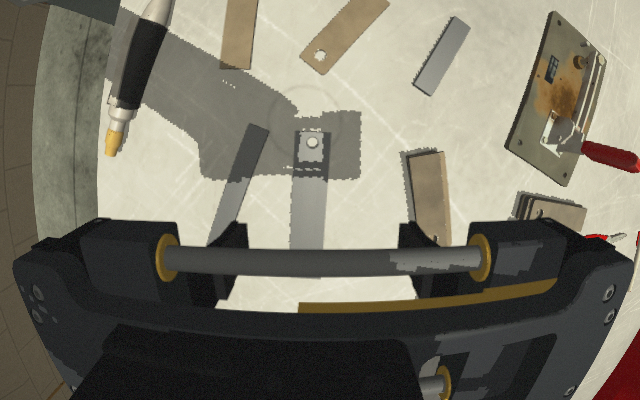

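```bash
python3 - <<'E'
from h import *
v=np.load("w1.npy");st=dict(ee_pos=v[:3],eef_rot=v[3:])
S=lambda a,x0,y0,f:np.array(a)/f+[x0,y0]
ch=S([[63,247],[328,216]],175,165,5.); dh=S([[289,265],[390,497]],260,200,3.7)
for n,h in(("scene",ch),("side",dh)):
    p=onplane(n,h-.4,.006)*1000; e=p[1]-p[0]
    print(n,p.round(1).tolist(),p.mean(0),np.linalg.norm(e),np.degrees(np.arctan2(e[1],e[0]))%180)
print(onplane("wrist",[[312,142]],.008,st)*1000)
# strip holes
print(onplane("scene",S([[609,71],[494,198]],175,165,5.)-.4,.005)*1000, onplane("side",S([[68,90],[240,148]],260,200,3.7)-.4,.005)*1000, onplane("wrist",[[320,55]],.006,st)*1000)
rows([.561,-.4175,.10],7,6)
E
```

```text
scene [[574.2, -495.2], [554.8, -341.3]] [ 564.53473462 -418.25477506] 155.03193079212235 97.18211872627361
side [[553.0, -339.9], [572.3, -495.2]] [ 562.67363353 -417.52758445] 156.44113114073264 97.07220937452298
[[ 552.28032564 -340.39769703]]
[[ 440.00054007 -173.50992005]
 [ 542.70560144 -242.78246889]] [[ 439.36420083 -170.66333321]
 [ 542.43126109 -242.41071034]] [[ 542.50339312 -243.60240178]]
[0.014, -0.003, -0.001, 0.72, -0.11, 0.25]
[0.014, -0.003, -0.001, 0.72, -0.11, 0.25]
[0.014, -0.003, -0.001, 0.72, -0.11, 0.25]
[0.014, -0.003, -0.001, 0.72, -0.1, 0.25]
[0.014, -0.003, -0.001, 0.72, -0.1, 0.25]
[0.014, -0.003, -0.001, 0.72, -0.1, 0.25]
total turn deg [ 3.7 -0.7 -0.2] dist mm [  -9.1  -39.1 -107.9] yaw now 10.69
```

Call:
arm_command(targets=[0.02,0,0,0.9,-0.1,0.3,1,0.02,0,0,0.9,-0.1,0.3,1,0.02,0,0,0.9,-0.1,0.3,1,0.02,0,0,0.9,-0.1,0.3,1,0,0,0,0.8,-0.1,0.3,1,0,0,0,0,0,0,1])

```text
time: 2.2
ee_pos: [0.5663, -0.4126, 0.0951]
eef_rot: [0.473, 0.531, -0.464, 0.529]
ft_force: [-0.9, -0.8, -0.8]
width: 0.0869
```

```bash
python3 - <<'E'
from h import *
s=sh();rows([.563,-.418,.06],7.1,2)
rows([.563,-.418,.024],7.1,4)
E
```

```text
t 2.20 p [ 566.3 -412.6   95.1] yaw 7.02 tilt [0.3  0.61] w 86.9 f [-0.9 -0.8 -0.8] q [ 0.84  0.64 -0.4   1.38  0.24  1.18  0.54]
[-0.001, -0.006, -0.004, 0.7, -0.08, 0.11]
[-0.001, -0.006, -0.004, 0.7, -0.08, 0.1]
total turn deg [-0.1 -0.6 -0.4] dist mm [ -3.3  -5.4 -35.1] yaw now 7.02
[-0.0, -0.003, -0.002, 0.71, -0.04, 0.06]
[-0.0, -0.003, -0.002, 0.71, -0.04, 0.05]
[-0.0, -0.003, -0.002, 0.71, -0.04, 0.05]
[-0.0, -0.003, -0.002, 0.71, -0.04, 0.05]
total turn deg [-0.1 -0.6 -0.4] dist mm [ -3.3  -5.4 -71.1] yaw now 7.02
```

Call:
arm_command(targets=[0,-0.01,-0.01,0.7,-0.05,0.07,1,0,-0.01,0,0.7,-0.05,0.07,1,0,0,0,0.7,-0.04,0.07,1,0,0,0,0.5,0,0,1,0,0,0,0.1,0,0,1,0,0,0,0,0,0,1])

```text
time: 2.7
ee_pos: [0.565, -0.4165, 0.0305]
eef_rot: [0.467, 0.527, -0.471, 0.531]
ft_force: [-0.3, 0.3, 0.4]
width: 0.087
```

```bash
python3 - <<'E'
from h import *
s=sh();rows([.563,-.418,.024],7.1,1)
E
```

```text
t 2.70 p [ 565.  -416.5   30.5] yaw 6.87 tilt [ 0.12 -0.46] w 87.0 f [-0.3  0.3  0.4] q [ 0.83  0.7  -0.38  1.42  0.28  1.07  0.51]
[-0.005, 0.011, -0.001, 0.26, -0.09, 0.05]
total turn deg [-0.2  0.5 -0.1] dist mm [-2.  -1.5 -6.5] yaw now 6.87
```

Then close.

Call:
arm_command(targets=[0,0.01,0,0.26,-0.08,0.06,1,0,0,0,0,0,0,0.3,0,0,0,0,0,0,0.3,0,0,0,0,0,0,0.3,0,0,0,0,0,0,0.3,0,0,0,0,0,0,0.3], newtons=40)

```text
time: 3.2
ee_pos: [0.5655, -0.4192, 0.0286]
eef_rot: [0.47, 0.527, -0.468, 0.531]
ft_force: [-0.2, -0.4, -0.7]
width: 0.0616
```

```bash
python3 - <<'E'
from h import *
s=sh();rows([.563,-.418,.200],7.1,8)
E
```

```text
t 3.20 p [ 565.5 -419.2   28.6] yaw 6.85 tilt [ 0.35 -0.14] w 61.6 f [-0.2 -0.4 -0.7] q [ 0.83  0.71 -0.38  1.42  0.28  1.06  0.52]
[-0.001, 0.001, -0.001, -0.86, -0.01, -0.0]
[-0.001, 0.001, -0.001, -0.86, -0.01, -0.0]
[-0.001, 0.001, -0.001, -0.86, -0.01, -0.01]
[-0.001, 0.001, -0.001, -0.86, -0.01, -0.01]
[-0.001, 0.001, -0.001, -0.86, -0.01, -0.01]
[-0.001, 0.001, -0.001, -0.86, -0.01, -0.01]
[-0.001, 0.001, -0.001, -0.86, -0.01, -0.01]
[-0.001, 0.001, -0.001, -0.86, -0.01, -0.01]
total turn deg [-0.3  0.2 -0.3] dist mm [ -2.5   1.2 171.4] yaw now 6.85
```

Call:
arm_command(targets=[0,0,0,0.2,-0.05,0,0.72,0,0,0,0.2,-0.05,-0.03,0.72,0,0,0,0.1,-0.05,-0.02,0.72,0,0,0,0,0,0,0.72])

```text
time: 3.53
ee_pos: [0.5651, -0.4197, 0.0238]
eef_rot: [0.47, 0.524, -0.468, 0.534]
ft_force: [0.4, -0.7, -0.1]
width: 0.0628
```

```bash
python3 - <<'E'
from h import *
s=sh();rows([.563,-.418,.024],7.1,1)
E
```

```text
t 3.53 p [ 565.1 -419.7   23.8] yaw 6.84 tilt [ 0.76 -0.44] w 62.8 f [ 0.4 -0.7 -0.1] q [ 0.83  0.71 -0.38  1.43  0.28  1.04  0.52]
[-0.006, 0.012, -0.016, -0.01, -0.08, -0.08]
total turn deg [-0.3  0.5 -0.7] dist mm [-2.1  1.7  0.2] yaw now 6.84
```

Call:
arm_command(targets=[0,0.01,-0.02,0,-0.08,-0.05,0.4,0,0,0,0,0,0,0.3,0,0,0,0,0,0,0.3,0,0,0,0,0,0,0.3,0,0,0,0,0,0,0.3,0,0,0,0,0,0,0.3,0,0,0,0,0,0,0.3], newtons=45)

```text
time: 4.12
ee_pos: [0.5627, -0.4183, 0.0227]
eef_rot: [0.468, 0.53, -0.471, 0.528]
ft_force: [-0.2, 0.8, 1.8]
width: 0.0393
```

```bash
python3 - <<'E'
from h import *
s=sh();s=read_state()
E
```

```text
t 4.12 p [ 562.7 -418.3   22.7] yaw 6.85 tilt [-0.3  -0.04] w 39.3 f [-0.2  0.8  1.8] q [ 0.83  0.71 -0.38  1.42  0.28  1.07  0.52]
```

Call:
arm_command(targets=[0,0,0,-0.5,0,0,0.3,0,0,0,-0.9,0,0,0.3,0,0,0,-0.9,0,0,0.3,0,0,0,-0.9,0,0,0.3,0,0,0,-0.9,0,0,0.3,0,0,0,-0.9,0,0,0.3,0,0,0,-0.9,0,0,0.3,0,0,0,-0.9,0,0,0.3,0,0,0,-0.9,0,0,0.3,0,0,0,-0.3,0,0,0.3])

```text
time: 4.95
ee_pos: [0.5566, -0.415, 0.2238]
eef_rot: [0.466, 0.539, -0.472, 0.519]
ft_force: [0.9, 0.2, -3.3]
width: 0.0391
```

```bash
python3 - <<'E'
from h import *
s=sh()
b=cv2.imread('pics/side0.png')
cv2.imwrite('pics/d2.png',cv2.resize(b[112:180,290:370],None,fx=8,fy=8,interpolation=cv2.INTER_CUBIC))
rows([.715,.03,.24],-1.6,20)
E
```

```text
t 4.95 p [ 556.6 -415.   223.8] yaw 6.9 tilt [-1.52  0.76] w 39.1 f [ 0.9  0.2 -3.3] q [ 0.84  0.55 -0.41  1.23  0.21  1.43  0.57]
[0.009, -0.001, 0.002, -0.03, 0.42, -0.85]
[0.009, -0.001, 0.002, -0.03, 0.41, -0.85]
[0.009, -0.001, 0.002, -0.03, 0.41, -0.85]
[0.009, -0.001, 0.002, -0.03, 0.4, -0.86]
[0.009, -0.001, 0.002, -0.03, 0.4, -0.86]
[0.009, -0.001, 0.002, -0.03, 0.39, -0.86]
[0.009, -0.001, 0.002, -0.03, 0.38, -0.86]
[0.009, -0.001, 0.002, -0.03, 0.38, -0.87]
[0.009, -0.001, 0.002, -0.03, 0.37, -0.87]
[0.009, -0.001, 0.002, -0.03, 0.36, -0.87]
[0.009, -0.001, 0.002, -0.03, 0.36, -0.87]
[0.009, -0.001, 0.002, -0.03, 0.35, -0.88]
[0.009, -0.001, 0.002, -0.03, 0.34, -0.88]
[0.009, -0.001, 0.002, -0.03, 0.34, -0.88]
[0.009, -0.001, 0.002, -0.03, 0.33, -0.88]
[0.009, -0.001, 0.002, -0.03, 0.32, -0.89]
[0.009, -0.001, 0.002, -0.03, 0.32, -0.89]
[0.009, -0.001, 0.002, -0.03, 0.31, -0.89]
[0.009, -0.001, 0.002, -0.03, 0.31, -0.89]
[0.009, -0.001, 0.002, -0.03, 0.3, -0.9]
total turn deg [ 8.5 -0.8  1.5] dist mm [158.4 445.   16.2] yaw now 6.9
```

View pics/d2.png

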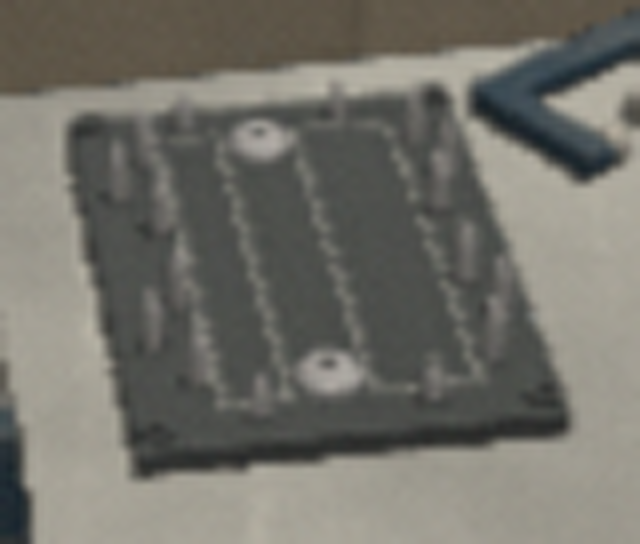

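Call:
arm_command(targets=[0.01,0,0.01,0,0.4,-0.85,0.3,0.01,0,0.01,0,0.4,-0.85,0.3,0.01,0,0,0,0.4,-0.85,0.3,0.01,0,0,0,0.4,-0.85,0.3,0.01,0,0,0,0.4,-0.85,0.3,0.01,0,0,0,0.4,-0.85,0.3,0.01,0,0,0,0.4,-0.85,0.3,0.01,0,0,0,0.4,-0.85,0.3,0.01,0,0,0,0.4,-0.85,0.3,0.01,0,0,0,0.4,-0.85,0.3,0.01,0,0,0,0.4,-0.85,0.3,0.01,0,0,0,0.4,-0.85,0.3])

```text
time: 5.95
ee_pos: [0.6516, -0.1491, 0.216]
eef_rot: [0.494, 0.513, -0.502, 0.491]
ft_force: [1.1, 0.2, -4.2]
width: 0.039
```

```bash
python3 - <<'E'
from h import *
s=sh()
for n,b in(("side",np.array([[260,138],[329,371]])/8+[290,112]-.4),("scene",np.array([[575,217],[188,217]])/7+[350,190]-.4)):
    p=onplane(n,b,.0185)*1000;e=p[0]-p[1];print(n,p,p.mean(0),np.linalg.norm(e),np.degrees(np.arctan2(-e[0],e[1])))
rows([.715,.03,.24],-1.6,7)
E
```

```text
t 5.95 p [ 651.6 -149.1  216. ] yaw 0.47 tilt [-1.72  0.84] w 39.0 f [ 1.1  0.2 -4.2] q [ 0.49  0.51 -0.48  1.32  0.22  1.4   0.03]
side [[624.03206481 216.5891899 ]
 [619.27604939  56.61446738]] [621.6540571  136.60182864] 160.0454045882323 -1.702890089975029
scene [[626.55814688 217.91478362]
 [622.34075568  57.98542748]] [624.44945128 137.95010555] 159.98495348490465 -1.5105590003530842
[0.007, -0.003, 0.005, -0.13, 0.37, -1.02]
[0.007, -0.003, 0.005, -0.13, 0.36, -1.02]
[0.007, -0.003, 0.005, -0.13, 0.36, -1.03]
[0.007, -0.003, 0.005, -0.13, 0.35, -1.03]
[0.007, -0.003, 0.005, -0.14, 0.35, -1.03]
[0.007, -0.003, 0.005, -0.14, 0.34, -1.03]
[0.007, -0.003, 0.005, -0.14, 0.34, -1.03]
total turn deg [ 2.1 -0.8  1.7] dist mm [ 63.4 179.1  24. ] yaw now 0.47
```

Call:
arm_command(targets=[0.01,0,0.01,-0.15,0.4,-0.9,0.3,0.01,0,0.01,-0.15,0.4,-0.9,0.3,0.01,0,0.01,-0.15,0.4,-0.9,0.3,0.01,0,0.01,-0.15,0.4,-0.9,0.3,0.01,0,0,-0.15,0.4,-0.9,0.3,0.01,0,0,-0.15,0.4,-0.9,0.3,0.01,0,0,-0.1,0.35,-0.8,0.3,0,0,0,0,0.1,-0.4,0.3,0,0,0,0,0,0,0.3])

```text
time: 6.7
ee_pos: [0.7231, 0.0289, 0.231]
eef_rot: [-0.51, -0.498, 0.511, -0.48]
ft_force: [-0.3, 0.6, -6.5]
width: 0.0393
```

```bash
python3 - <<'E'
from h import *
s=sh(); c=camera("wrist"); cv2.imwrite("pics/w2.png",c[:,:,::-1]); np.save("w2.npy",np.r_[s["ee_pos"],s["eef_rot"]])
E
```

```text
t 6.70 p [723.1  28.9 231. ] yaw -2.45 tilt [-1.05  1.  ] w 39.3 f [-0.3  0.6 -6.5] q [ 0.2   0.62 -0.5   1.12  0.26  1.47 -0.29]
```

View pics/w2.png

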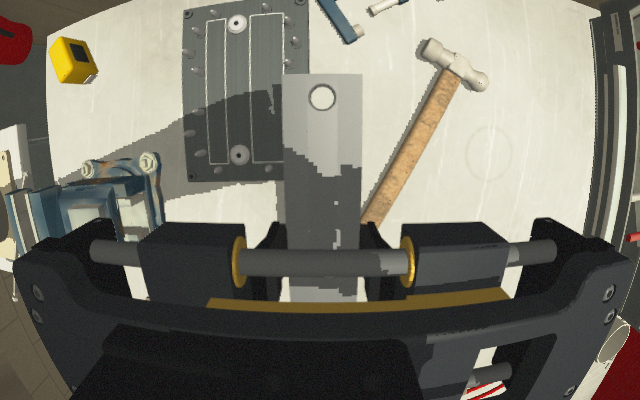

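```bash
cat > crop.py <<'E'
import cv2,sys
f,x0,y0,x1,y1,s,o=sys.argv[1:]
a=cv2.imread(f)[int(y0):int(y1),int(x0):int(x1)]
cv2.imwrite(o,cv2.resize(a,None,fx=float(s),fy=float(s),interpolation=cv2.INTER_CUBIC))
E
python3 crop.py pics/w2.png 170 0 380 190 3.1 pics/w2c.png
python3 - <<'E'
from h import *
v=np.load("w2.npy");st=dict(ee_pos=v[:3],eef_rot=v[3:])
p=onplane("wrist",[[237,24],[239,155]],.0185,st)*1000;e=p[0]-p[1];print(p,p.mean(0),np.linalg.norm(e),np.degrees(np.arctan2(-e[0],e[1])))
E
```

```text
[[625.80828236 217.04235114]
 [620.64203855  59.15151897]] [623.22516046 138.09693506] 157.97533022366005 -1.8740695327597885
```

View pics/w2c.png

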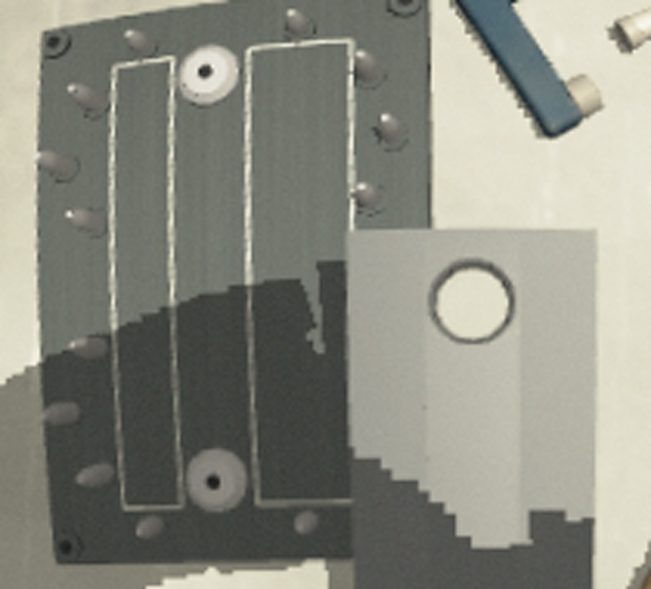

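```bash
python3 - <<'E'
from h import *
v=np.load("w2.npy");st=dict(ee_pos=v[:3],eef_rot=v[3:])
C=lambda a:np.array(a)/3.1+[170,0]-.35
b=C([[206,71],[214,481]]);p=onplane("wrist",b,.0185,st)*1000;e=p[0]-p[1];print(p.mean(0),np.linalg.norm(e),np.degrees(np.arctan2(-e[0],e[1])))
n=onplane("wrist",C([[112,66],[175,58],[183,506],[122,508]]),.012,st)*1000;print("narrow",n.round(1).tolist(),n.mean(0))
w=onplane("wrist",C([[247,48],[352,41],[256,503]]),.012,st)*1000;print("wide",w.round(1).tolist(),(w[1]+w[2])/2)
# in-hand in tool frame, plane tool x=+14.7mm
def inhand(uv,tx,st):
    o,d=ray("wrist",uv,st);R=Ro.from_quat(st["eef_rot"]).as_matrix();o=(o-st["ee_pos"])@R;d=d@R
    return (o+d*((tx-o[0])/d[:,0])[:,None])[:,1:]*1000
print(inhand(C([[348,230],[596,229],[472,303],[352,560],[593,560]]),.0147,st))
E
cat >> h.py <<'E'
def inhand(uv,tx,st):
    o,d=ray("wrist",uv,st);R=Ro.from_quat(st["eef_rot"]).as_matrix();o=(o-st["ee_pos"])@R;d=d@R
    return (o+d*((tx-o[0])/d[:,0])[:,None])[:,1:]*1000
E
```

```text
[622.49082679 139.24743066] 159.75529651283944 -1.5954851279235929
narrow [[583.3, 230.4], [610.1, 229.0], [604.5, 49.7], [578.3, 50.5]] [594.05319377 139.91498735]
wide [[639.4, 228.7], [680.3, 226.7], [634.5, 49.1]] [657.43570644 137.89999963]
[[-20.7505092  -89.7586527 ]
 [ 18.59365254 -89.86674694]
 [ -1.07936322 -77.59079127]
 [-20.96089846 -35.83130924]
 [ 18.86556864 -35.80500177]]
```

```bash
python3 - <<'E'
from h import *
s=sh()
rows([.6585,.1375,.16],-1.6,7)
E
```

```text
t 6.75 p [722.8  27.6 230.7] yaw -2.49 tilt [-1.08  0.97] w 39.5 f [ 0.   0.1 -5. ] q [ 0.2   0.62 -0.5   1.13  0.26  1.47 -0.29]
[-0.003, -0.003, 0.004, 0.42, -0.39, -0.6]
[-0.003, -0.003, 0.004, 0.42, -0.39, -0.61]
[-0.003, -0.003, 0.004, 0.42, -0.39, -0.61]
[-0.003, -0.003, 0.004, 0.41, -0.39, -0.61]
[-0.003, -0.003, 0.004, 0.41, -0.39, -0.61]
[-0.003, -0.003, 0.004, 0.41, -0.39, -0.61]
[-0.003, -0.003, 0.004, 0.41, -0.39, -0.62]
total turn deg [-0.9 -0.9  1.1] dist mm [-64.3 109.9 -70.7] yaw now -2.49
```

Call:
arm_command(targets=[0,-0.01,0.01,0.4,-0.4,-0.6,0.3,0,-0.01,0.01,0.4,-0.4,-0.6,0.3,0,0,0.01,0.4,-0.4,-0.6,0.3,0,0,0,0.4,-0.4,-0.6,0.3,0,0,0,0.4,-0.4,-0.6,0.3,0,0,0,0.4,-0.4,-0.6,0.3,0,0,0,0.4,-0.4,-0.6,0.3,0,0,0,0.4,0,0,0.3,0,0,0,0,0,0,0.3])

```text
time: 7.5
ee_pos: [0.6519, 0.1162, 0.1428]
eef_rot: [-0.512, -0.48, 0.519, -0.488]
ft_force: [-0.2, -1.9, -5.4]
width: 0.0394
```

```bash
python3 - <<'E'
from h import *
s=sh()
rows([.6585,.1378,.10],-1.6,4)
E
```

```text
t 7.50 p [651.9 116.2 142.8] yaw -3.61 tilt [-0.05 -0.85] w 39.4 f [-0.2 -1.9 -5.4] q [ 0.12  0.54 -0.52  1.45  0.29  1.23 -0.5 ]
[-0.011, 0.005, 0.0, 0.42, 0.05, -0.23]
[-0.011, 0.005, 0.0, 0.43, 0.05, -0.22]
[-0.011, 0.005, 0.0, 0.43, 0.06, -0.22]
[-0.011, 0.005, 0.0, 0.43, 0.06, -0.22]
total turn deg [-2.   0.8  0. ] dist mm [  6.6  21.6 -42.8] yaw now -3.61
```

Call:
arm_command(targets=[-0.012,0.005,0,0.45,0.06,-0.24,0.3,-0.012,0.005,0,0.45,0.06,-0.24,0.3,-0.012,0.005,0,0.4,0.06,-0.22,0.3,-0.012,0.005,0,0.3,0.06,-0.22,0.3,0,0,0,0.1,0.02,-0.05,0.3,0,0,0,0,0,0,0.3])

```text
time: 8.0
ee_pos: [0.6617, 0.1352, 0.0956]
eef_rot: [-0.507, -0.493, 0.507, -0.493]
ft_force: [-0.4, -1.1, -5.0]
width: 0.0394
```

```bash
python3 - <<'E'
from h import *
s=sh()
c=camera("wrist"); cv2.imwrite("pics/w3.png",c[:,:,::-1]); np.save("w3.npy",np.r_[s["ee_pos"],s["eef_rot"]])
rows([.6585,.1378,.08],-1.6,2)
E
```

```text
t 8.00 p [661.7 135.2  95.6] yaw -1.6 tilt [-0.01 -0.01] w 39.4 f [-0.4 -1.1 -5. ] q [ 0.1   0.61 -0.52  1.45  0.32  1.16 -0.5 ]
[-0.0, 0.0, 0.0, 0.32, -0.06, -0.05]
[-0.0, 0.0, 0.0, 0.32, -0.06, -0.05]
total turn deg [-0.  0.  0.] dist mm [ -3.1   2.7 -15.8] yaw now -1.6
```

View pics/w3.png

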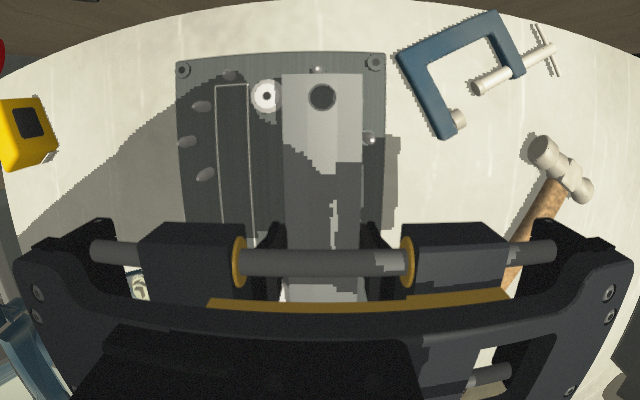

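```bash
python3 crop.py pics/w3.png 170 40 400 190 3.4 pics/w3c.png
```

```text
(no output)
```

View pics/w3c.png

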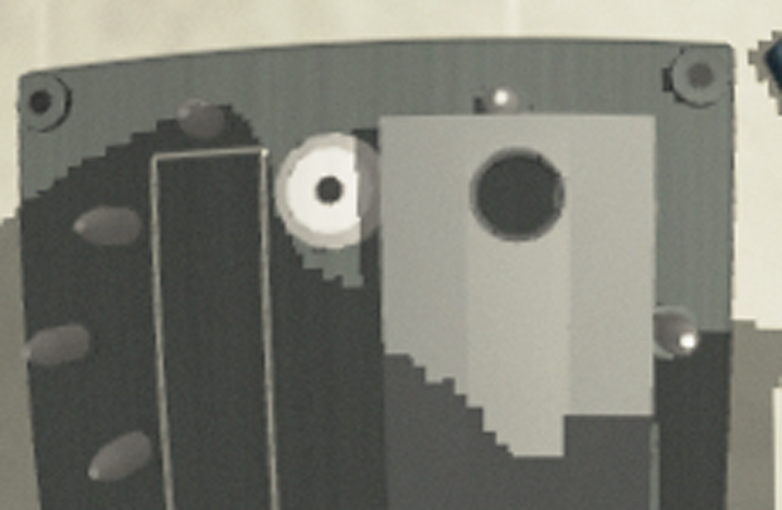

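```bash
python3 - <<'E'
from h import *
v=np.load("w3.npy");st=dict(ee_pos=v[:3],eef_rot=v[3:])
C=lambda a:np.array(a)/3.4+[170,40]-.35
a=np.radians(-1.6);Rj=np.array([[np.cos(a),-np.sin(a)],[np.sin(a),np.cos(a)]])
for px,z,j in([330,190],.0185,[-5,80]),([267,150],.012,[-18.5,91.5]),([152,158],.012,[-46,91.5]),([20,72],.012,[-80,113]),([733,44],.012,[80,113]):
    p=onplane("wrist",C([px]),z,st)[0]*1000; print(px,p.round(1),"origin",(p-Rj@j).round(1))
print(inhand(C([[380,116],[655,115],[518,195],[387,500],[655,415]]),.0147,st))
E
```

```text
[330, 190] [624.3 218.9] origin [627.1 138.8]
[267, 150] [609.8 229. ] origin [625.7 137. ]
[152, 158] [583.6 229.8] origin [627.1 137. ]
[20, 72] [551.6 253.8] origin [628.4 138.6]
[733, 44] [709.1 249. ] origin [625.9 138.2]
[[-21.0180311  -89.82724046]
 [ 18.76605676 -89.91824097]
 [ -1.05422716 -77.80572749]
 [-20.94568642 -32.46680605]
 [ 19.29182178 -45.46761156]]
```

Call:
arm_command(targets=[0,0,0,0.3,-0.06,-0.05,0.3,0,0,0,0.3,-0.06,-0.05,0.3,0,0,0,0.2,-0.03,-0.02,0.3,0,0,0,0,0,0,0.3])

```text
time: 8.38
ee_pos: [0.6584, 0.1384, 0.075]
eef_rot: [0.508, 0.492, -0.507, 0.493]
ft_force: [-0.0, -0.7, -4.8]
width: 0.0393
```

```bash
python3 - <<'E'
from h import *
s=sh()
rows([.6584,.1377,.038],-1.6,4)
E
```

```text
t 8.38 p [658.4 138.4  75. ] yaw -1.64 tilt [ 0.1 -0. ] w 39.3 f [-0.  -0.7 -4.8] q [ 0.09  0.62 -0.52  1.48  0.33  1.12 -0.51]
[-0.0, 0.0, -0.001, 0.37, -0.0, 0.01]
[-0.0, 0.0, -0.001, 0.37, -0.0, 0.01]
[-0.0, 0.0, -0.001, 0.37, -0.0, 0.01]
[-0.0, 0.0, -0.001, 0.37, -0.0, 0.01]
total turn deg [-0.   0.  -0.1] dist mm [ -0.   -0.7 -37. ] yaw now -1.64
```

Call:
arm_command(targets=[0,0,0,0.3,0,0.01,0.3,0,0,0,0.3,0,0.01,0.3,0,0,0,0.3,0,0.01,0.3,0,0,0,0.3,0,0,0.3,0,0,0,0.2,0,0,0.3,0,0,0,0,0,0,0.3])

```text
time: 8.88
ee_pos: [0.6584, 0.1371, 0.0361]
eef_rot: [0.508, 0.492, -0.507, 0.493]
ft_force: [-0.3, 0.6, -5.1]
width: 0.0392
```

```bash
python3 - <<'E'
from h import *
s=sh()
rows([.6584,.1377,.036],-1.6,2)
E
```

```text
t 8.88 p [658.4 137.1  36.1] yaw -1.66 tilt [ 0.11 -0.03] w 39.2 f [-0.3  0.6 -5.1] q [ 0.09  0.67 -0.5   1.5   0.35  1.06 -0.53]
[-0.001, 0.0, -0.001, 0.0, 0.0, -0.01]
[-0.001, 0.0, -0.001, 0.0, 0.0, -0.01]
total turn deg [-0.1  0.  -0.1] dist mm [ 0.   0.6 -0.1] yaw now -1.66
```

Call:
arm_command(targets=[0,0,0,0.06,0,-0.01,0.3,0,0,0,0.04,0,0,0.3,0,0,0,0,0,0,0.3,0,0,0,0,0,0,0.6,0,0,0,0,0,0,0.6,0,0,0,0,0,0,0.6,0,0,0,0,0,0,0.6,0,0,0,-0.3,0,0,0.6,0,0,0,-0.6,0,0,0.6,0,0,0,-0.8,0,0,0.6,0,0,0,-0.8,0,0,0.6,0,0,0,-0.8,0,0,0.6])

```text
time: 9.88
ee_pos: [0.6587, 0.138, 0.1237]
eef_rot: [0.508, 0.492, -0.506, 0.493]
ft_force: [0.8, -0.0, -0.3]
width: 0.0517
```

```bash
python3 - <<'E'
from h import *
s=sh()
c=camera("wrist"); cv2.imwrite("pics/w4.png",c[:,:,::-1]); np.save("w4.npy",np.r_[s["ee_pos"],s["eef_rot"]])
E
python3 crop.py pics/w4.png 170 20 400 230 2.8 pics/w4c.png
```

```text
t 9.88 p [658.7 138.  123.7] yaw -1.65 tilt [0.16 0.01] w 51.7 f [ 0.8 -0.  -0.3] q [ 0.1   0.58 -0.53  1.44  0.3   1.2  -0.5 ]
```

View pics/w4c.png

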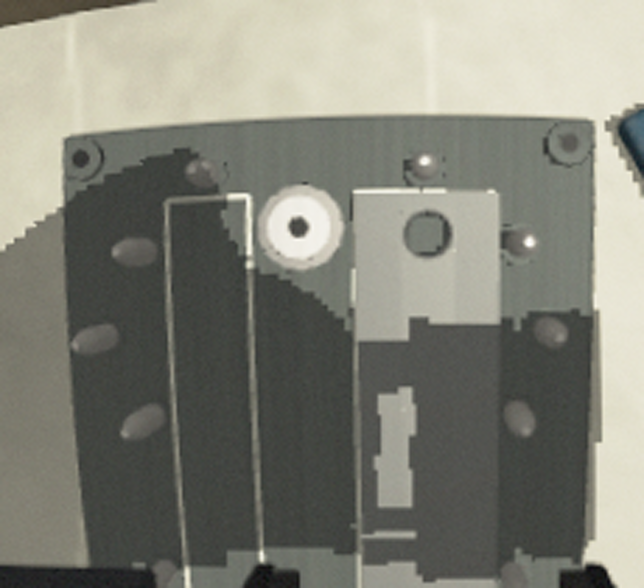

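```bash
python3 - <<'E'
from h import *
s=read_state()
rows([.475,-.40,.20],-12.5,24)
E
```

```text
[0.01, -0.0, -0.0, -0.12, -0.28, 0.91]
[0.01, -0.0, -0.0, -0.12, -0.28, 0.91]
[0.01, -0.0, -0.0, -0.12, -0.27, 0.91]
[0.01, -0.0, -0.0, -0.12, -0.26, 0.91]
[0.01, -0.0, -0.0, -0.12, -0.25, 0.91]
[0.01, -0.0, -0.0, -0.12, -0.25, 0.92]
[0.01, -0.0, -0.0, -0.12, -0.24, 0.92]
[0.01, -0.0, -0.0, -0.12, -0.23, 0.92]
[0.01, -0.0, -0.0, -0.12, -0.23, 0.92]
[0.01, -0.0, -0.0, -0.12, -0.22, 0.92]
[0.01, -0.0, -0.0, -0.12, -0.21, 0.93]
[0.01, -0.0, -0.0, -0.12, -0.2, 0.93]
[0.01, -0.0, -0.0, -0.12, -0.2, 0.93]
[0.01, -0.0, -0.0, -0.12, -0.19, 0.93]
[0.01, -0.0, -0.0, -0.12, -0.18, 0.93]
[0.01, -0.0, -0.0, -0.12, -0.17, 0.93]
[0.01, -0.0, -0.0, -0.12, -0.17, 0.93]
[0.01, -0.0, -0.0, -0.12, -0.16, 0.94]
[0.01, -0.0, -0.0, -0.12, -0.15, 0.94]
[0.01, -0.0, -0.0, -0.12, -0.14, 0.94]
[0.01, -0.0, -0.0, -0.12, -0.14, 0.94]
[0.01, -0.0, -0.0, -0.12, -0.13, 0.94]
[0.01, -0.0, -0.0, -0.12, -0.12, 0.94]
[0.01, -0.0, -0.0, -0.12, -0.12, 0.94]
total turn deg [10.8 -0.2 -0.5] dist mm [-185.8 -538.8   71. ] yaw now -1.66
```

Call:
arm_command(targets=[0.01,0,0,-0.8,0,0,0.7,0.01,0,0,-0.8,0,0.4,0.7,0.01,0,0,-0.5,-0.1,0.9,0.7,0.01,0,0,-0.5,-0.2,0.92,0.7,0.01,0,0,-0.4,-0.25,0.92,0.7,0.01,0,0,-0.2,-0.25,0.92,0.7,0.01,0,0,-0.1,-0.25,0.92,0.7,0.01,0,0,0,-0.25,0.92,0.7,0.01,0,0,0,-0.25,0.92,0.7,0.01,0,0,0,-0.25,0.92,0.7,0.01,0,0,0,-0.25,0.92,0.7,0.01,0,0,0,-0.25,0.92,0.7])

```text
time: 10.93
ee_pos: [0.5845, -0.0947, 0.2352]
eef_rot: [0.538, 0.465, -0.517, 0.477]
ft_force: [0.5, 0.1, -0.1]
width: 0.0609
```

```bash
python3 - <<'E'
from h import *
s=sh()
rows([.475,-.40,.20],-12.5,12)
E
```

```text
t 10.93 p [584.5 -94.7 235.2] yaw -6.49 tilt [1.93 0.38] w 60.9 f [ 0.5  0.1 -0.1] q [ 0.49  0.28 -0.49  1.57  0.13  1.29 -0.12]
[0.011, -0.001, -0.003, 0.1, -0.25, 1.05]
[0.011, -0.001, -0.003, 0.1, -0.24, 1.06]
[0.011, -0.001, -0.003, 0.1, -0.23, 1.06]
[0.011, -0.001, -0.003, 0.1, -0.22, 1.06]
[0.011, -0.001, -0.003, 0.11, -0.21, 1.06]
[0.011, -0.001, -0.003, 0.11, -0.2, 1.06]
[0.011, -0.001, -0.003, 0.11, -0.19, 1.06]
[0.011, -0.001, -0.003, 0.11, -0.18, 1.07]
[0.011, -0.001, -0.003, 0.11, -0.17, 1.07]
[0.011, -0.001, -0.003, 0.11, -0.17, 1.07]
[0.011, -0.001, -0.003, 0.11, -0.16, 1.07]
[0.011, -0.001, -0.003, 0.12, -0.15, 1.07]
total turn deg [ 6.  -0.7 -1.8] dist mm [-109.5 -305.3  -35.2] yaw now -6.49
```

Call:
arm_command(targets=[0.011,0,-0.003,0.1,-0.25,1,0.75,0.011,0,-0.003,0.1,-0.25,1,0.75,0.011,0,-0.003,0.1,-0.25,1,0.75,0.011,0,-0.003,0.1,-0.25,1,0.75,0.011,0,-0.003,0.1,-0.2,1,0.75,0.011,0,-0.003,0.1,-0.2,1,0.75,0.011,0,-0.003,0.1,-0.2,1,0.75,0.011,0,-0.003,0.1,-0.2,1,0.75,0.011,0,-0.003,0.1,-0.2,1,0.75,0.011,0,-0.003,0.2,-0.15,1,0.75,0.011,0,-0.003,0.3,-0.15,1,0.75,0.011,0,-0.003,0.4,-0.15,0.8,0.75])

```text
time: 11.93
ee_pos: [0.4751, -0.3886, 0.2057]
eef_rot: [0.559, 0.437, -0.543, 0.449]
ft_force: [0.5, 0.5, 0.6]
width: 0.065
```

```bash
python3 - <<'E'
from h import *
s=sh()
rows([.4715,-.422,.06],-12.4,7)
E
```

```text
t 11.93 p [ 475.1 -388.6  205.7] yaw -12.42 tilt [1.58 0.01] w 65.0 f [0.5 0.5 0.6] q [ 0.86  0.33 -0.3   1.55  0.08  1.25  0.34]
[-0.0, -0.001, -0.005, 0.83, -0.0, 0.2]
[-0.0, -0.001, -0.005, 0.83, 0.0, 0.2]
[-0.0, -0.001, -0.005, 0.83, 0.01, 0.19]
[-0.0, -0.001, -0.005, 0.83, 0.01, 0.19]
[-0.0, -0.001, -0.005, 0.83, 0.01, 0.19]
[-0.0, -0.001, -0.005, 0.83, 0.01, 0.19]
[-0.0, -0.001, -0.005, 0.83, 0.02, 0.19]
total turn deg [-0.  -0.3 -1.5] dist mm [  -3.6  -33.4 -145.7] yaw now -12.42
```

Call:
arm_command(targets=[0,0,-0.01,0.83,0,0.2,0.7,0,0,-0.01,0.83,0,0.2,0.7,0,0,-0.01,0.83,0,0.2,0.7,0,0,0,0.83,0,0.2,0.7,0,0,0,0.83,0,0.2,0.7,0,0,0,0.83,0,0.2,0.7,0,0,0,0.6,0,0.1,0.7,0,0,0,0,0,0,0.7])

```text
time: 12.6
ee_pos: [0.4672, -0.4283, 0.0641]
eef_rot: [0.555, 0.439, -0.55, 0.443]
ft_force: [-1.1, 0.2, -0.1]
width: 0.0609
```

```bash
python3 - <<'E'
from h import *
s=sh()
rows([.4715,-.422,.0235],-12.4,4)
E
```

```text
t 12.60 p [ 467.2 -428.3   64.1] yaw -12.85 tilt [0.49 0.06] w 60.9 f [-1.1  0.2 -0.1] q [ 0.87  0.51 -0.26  1.62  0.14  1.02  0.35]
[-0.002, -0.001, -0.003, 0.41, 0.02, -0.07]
[-0.002, -0.001, -0.003, 0.41, 0.03, -0.07]
[-0.002, -0.001, -0.003, 0.41, 0.03, -0.07]
[-0.002, -0.001, -0.003, 0.41, 0.03, -0.07]
total turn deg [-0.4 -0.2 -0.5] dist mm [  4.3   6.3 -40.6] yaw now -12.85
```

Call:
arm_command(targets=[-0.003,0,-0.003,0.41,0.03,-0.07,0.6,-0.003,0,-0.003,0.41,0.03,-0.07,0.6,-0.003,0,-0.003,0.41,0.03,-0.07,0.6,0,0,0,0.3,0.03,-0.07,0.6,0,0,0,0.08,0,0,0.6,0,0,0,0,0,0,0.6])

```text
time: 13.1
ee_pos: [0.475, -0.4208, 0.0236]
eef_rot: [0.552, 0.443, -0.549, 0.444]
ft_force: [-0.2, -0.5, -0.0]
width: 0.0526
```

```bash
python3 - <<'E'
from h import *
s=sh()
rows([.4715,-.422,.0230],-12.4,2)
E
```

```text
t 13.10 p [ 475.  -420.8   23.6] yaw -12.29 tilt [0.28 0.07] w 52.6 f [-0.2 -0.5 -0. ] q [ 0.85  0.57 -0.26  1.63  0.16  0.96  0.33]
[0.001, -0.001, -0.003, 0.01, -0.06, 0.04]
[0.001, -0.001, -0.003, 0.01, -0.06, 0.04]
total turn deg [ 0.1 -0.1 -0.3] dist mm [-3.5 -1.2 -0.6] yaw now -12.29
```

Call:
arm_command(targets=[0,0,0,0.02,-0.06,0.04,0.55,0,0,0,0.02,-0.06,0.04,0.5,0,0,0,0,-0.03,0,0.2,0,0,0,0,0,0,0.15,0,0,0,0,0,0,0.15,0,0,0,0,0,0,0.15,0,0,0,0,0,0,0.15,0,0,0,0,0,0,0.15,0,0,0,0,0,0,0.15,0,0,0,0,0,0,0.15])

```text
time: 13.93
ee_pos: [0.4711, -0.423, 0.0246]
eef_rot: [0.552, 0.442, -0.549, 0.445]
ft_force: [-0.6, -0.2, -0.8]
width: 0.0241
```

```bash
python3 - <<'E'
from h import *
s=sh()
E
```

```text
t 13.93 p [ 471.1 -423.    24.6] yaw -12.31 tilt [ 0.4  -0.05] w 24.1 f [-0.6 -0.2 -0.8] q [ 0.86  0.56 -0.26  1.64  0.16  0.96  0.33]
```

Call:
arm_command(targets=[0,0,0,-0.5,0,0,0.15,0,0,0,-0.9,0,0,0.15,0,0,0,-0.9,0,0,0.15,0,0,0,-0.9,0.1,0,0.15,0,0,0,-0.9,0.2,0,0.15,0,0,0,-0.9,0.4,0,0.15,0,0,0,-0.9,0.5,-0.2,0.15,-0.01,0,0,-0.9,0.6,-0.5,0.15,-0.01,0,0,-0.7,0.6,-0.8,0.15,-0.01,0,0,-0.3,0.5,-0.9,0.15,-0.01,0,0,-0.1,0.5,-0.9,0.15,-0.01,0,0,0,0.5,-0.9,0.15])

```text
time: 14.93
ee_pos: [0.5815, -0.3425, 0.2378]
eef_rot: [0.545, 0.451, -0.545, 0.451]
ft_force: [-0.0, 0.5, -2.1]
width: 0.0237
```

```bash
python3 - <<'E'
from h import *
s=sh()
rows([.65,.03,.22],-1.6,16)
E
```

```text
t 14.93 p [ 581.5 -342.5  237.8] yaw -10.73 tilt [-0.03  0.04] w 23.7 f [-0.   0.5 -2.1] q [ 0.68  0.47 -0.32  1.31  0.14  1.39  0.19]
[-0.013, -0.0, 0.0, 0.05, -0.01, -0.95]
[-0.013, -0.0, 0.0, 0.05, 0.0, -0.95]
[-0.013, -0.0, 0.0, 0.05, 0.01, -0.95]
[-0.013, -0.0, 0.0, 0.04, 0.02, -0.95]
[-0.013, -0.0, 0.0, 0.04, 0.03, -0.95]
[-0.013, -0.0, 0.0, 0.04, 0.04, -0.95]
[-0.013, -0.0, 0.0, 0.04, 0.05, -0.95]
[-0.013, -0.0, 0.0, 0.04, 0.06, -0.94]
[-0.013, -0.0, 0.0, 0.04, 0.07, -0.94]
[-0.013, -0.0, 0.0, 0.04, 0.08, -0.94]
[-0.013, -0.0, 0.0, 0.04, 0.09, -0.94]
[-0.013, -0.0, 0.0, 0.04, 0.1, -0.94]
[-0.013, -0.0, 0.0, 0.04, 0.11, -0.94]
[-0.013, -0.0, 0.0, 0.04, 0.12, -0.94]
[-0.013, -0.0, 0.0, 0.04, 0.13, -0.94]
[-0.013, -0.0, 0.0, 0.04, 0.14, -0.94]
total turn deg [-9.1 -0.   0. ] dist mm [ 68.5 372.5 -17.8] yaw now -10.73
```

Call:
arm_command(targets=[-0.013,0,0,0.03,0,-0.95,0.15,-0.013,0,0,0.03,0,-0.95,0.15,-0.013,0,0,0.03,0,-0.95,0.15,-0.013,0,0,0.03,0,-0.95,0.15,-0.013,0,0,0.03,0.05,-0.95,0.15,-0.013,0,0,0.03,0.05,-0.95,0.15,-0.013,0,0,0.03,0.05,-0.95,0.15,-0.013,0,0,0.03,0.05,-0.95,0.15,-0.013,0,0,0.03,0.1,-0.95,0.15,-0.013,0,0,0.03,0.1,-0.95,0.15,-0.013,0,0,0.03,0.1,-0.95,0.15,-0.013,0,0,0.03,0.1,-0.95,0.15])

```text
time: 15.93
ee_pos: [0.6322, -0.0458, 0.2371]
eef_rot: [-0.514, -0.486, 0.514, -0.485]
ft_force: [-0.3, -0.5, -1.8]
width: 0.0237
```

```bash
python3 - <<'E'
from h import *
s=sh()
rows([.62,.10,.15],-1.6,8)
E
```

```text
t 15.93 p [632.2 -45.8 237.1] yaw -3.24 tilt [-0.06 -0.02] w 23.7 f [-0.3 -0.5 -1.8] q [ 0.35  0.39 -0.46  1.43  0.18  1.36 -0.18]
[-0.005, 0.0, 0.0, 0.44, -0.1, -0.72]
[-0.005, 0.0, 0.0, 0.44, -0.1, -0.72]
[-0.005, 0.0, 0.0, 0.44, -0.1, -0.73]
[-0.005, 0.0, 0.0, 0.44, -0.09, -0.73]
[-0.005, 0.0, 0.0, 0.44, -0.09, -0.73]
[-0.005, 0.0, 0.0, 0.44, -0.09, -0.73]
[-0.005, 0.0, 0.0, 0.44, -0.09, -0.73]
[-0.005, 0.0, 0.0, 0.44, -0.08, -0.73]
total turn deg [-1.6  0.   0.1] dist mm [-12.2 145.8 -87.1] yaw now -3.24
```

Call:
arm_command(targets=[-0.005,0,0,0.2,-0.1,-0.8,0.15,-0.005,0,0,0.3,-0.1,-0.8,0.15,-0.005,0,0,0.4,-0.1,-0.8,0.15,-0.005,0,0,0.4,-0.1,-0.8,0.15,-0.005,0,0,0.4,-0.15,-0.8,0.15,-0.005,0,0,0.4,-0.15,-0.8,0.15,0,0,0,0.3,-0.2,-0.8,0.15,0,0,0,0.3,-0.2,-0.7,0.15,0,0,0,0,0,-0.2,0.15,0,0,0,0,0,0,0.15])

```text
time: 16.77
ee_pos: [0.6064, 0.1325, 0.1734]
eef_rot: [-0.505, -0.495, 0.506, -0.494]
ft_force: [0.7, -0.5, -2.4]
width: 0.0242
```

```bash
python3 - <<'E'
from h import *
s=sh()
c=camera("wrist"); cv2.imwrite("pics/w5.png",c[:,:,::-1]); np.save("w5.npy",np.r_[s["ee_pos"],s["eef_rot"]])
for uv in [[295,150],[295,175],[290,140],[250,142]]: print(uv,[ (onplane("side",[uv],z)*1000).round().tolist() for z in(0,.06,.1,.13)])
for uv in [[372,187],[370,150],[350,190]]: print(uv,[ (onplane("scene",[uv],z)*1000).round().tolist() for z in(0,.06,.1,.13)])
E
```

```text
t 16.77 p [606.4 132.5 173.4] yaw -1.24 tilt [-0.09 -0.01] w 24.2 f [ 0.7 -0.5 -2.4] q [ 0.12  0.42 -0.53  1.54  0.22  1.24 -0.46]
[295, 150] [[[525.0, 142.0]], [[515.0, 57.0]], [[509.0, -0.0]], [[505.0, -43.0]]]
[295, 175] [[[508.0, 20.0]], [[500.0, -55.0]], [[495.0, -105.0]], [[491.0, -143.0]]]
[290, 140] [[[517.0, 199.0]], [[508.0, 109.0]], [[502.0, 49.0]], [[498.0, 4.0]]]
[250, 142] [[[391.0, 211.0]], [[393.0, 120.0]], [[394.0, 60.0]], [[395.0, 14.0]]]
[372, 187] [[[477.0, 65.0]], [[529.0, 52.0]], [[565.0, 43.0]], [[591.0, 36.0]]]
[370, 150] [[[307.0, 79.0]], [[371.0, 65.0]], [[413.0, 55.0]], [[445.0, 48.0]]]
[350, 190] [[[487.0, -6.0]], [[540.0, -14.0]], [[574.0, -20.0]], [[600.0, -25.0]]]
```

View pics/w5.png

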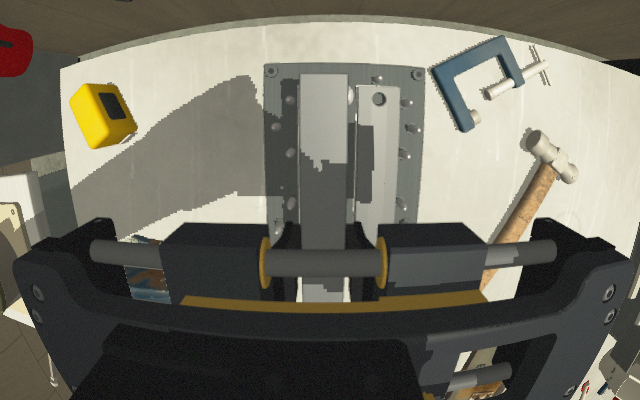

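```bash
python3 crop.py pics/w5.png 250 50 440 220 4 pics/w5c.png; python3 - <<'E'
from h import *
rows([.5952,.1395,.10],-1.6,5)
E
```

```text
[0.002, 0.0, 0.0, 0.59, -0.09, -0.06]
[0.002, 0.0, 0.0, 0.59, -0.09, -0.06]
[0.002, 0.0, 0.0, 0.59, -0.09, -0.06]
[0.002, 0.0, 0.0, 0.59, -0.09, -0.06]
[0.002, 0.0, 0.0, 0.59, -0.09, -0.06]
total turn deg [0.3 0.  0.1] dist mm [-11.2   7.5 -73.4] yaw now -1.25
```

View pics/w5c.png

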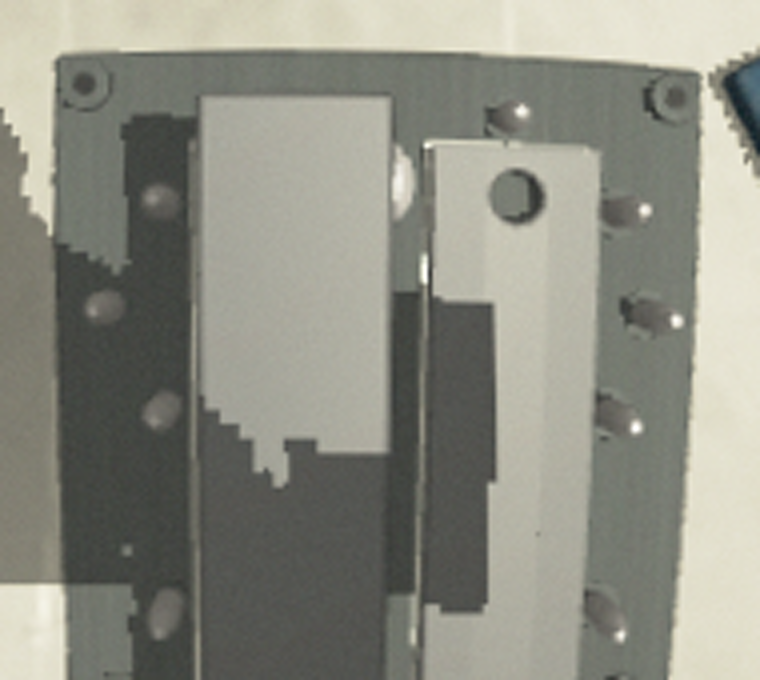

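```bash
python3 - <<'E'
from h import *
v=np.load("w5.npy");st=dict(ee_pos=v[:3],eef_rot=v[3:])
C=lambda a:np.array(a)/4+[250,50]-.35
print(inhand(C([[198,97],[391,97],[200,400],[388,440],[203,670],[386,670]]),.0166,st))
a=np.radians(-1.6);Rj=np.array([[np.cos(a),-np.sin(a)],[np.sin(a),np.cos(a)]])
for px,z,j in([516,198],.020,[30.5,78]),([56,57],.012,[-80,113]),([698,73],.012,[80,113]),([428,146],.02,[10.5,90]),([600,150],.02,[50.5,90]):
    p=onplane("wrist",C([px]),z,st)[0]*1000; print(px,p.round(1),"origin",(p-Rj@j).round(1))
E
```

```text
[[-12.39089819 -89.76040421]
 [ 11.54888449 -89.75371696]
 [-12.41084096 -51.33565231]
 [ 11.4690414  -46.18121138]
 [-12.675998   -15.25336465]
 [ 11.77401956 -15.23740793]]
[516, 198] [659.8 215. ] origin [627.2 137.9]
[56, 57] [550.9 253. ] origin [627.7 137.8]
[698, 73] [708.2 248.4] origin [625.1 137.7]
[428, 146] [639.1 227.2] origin [626.1 137.6]
[600, 150] [680.4 227. ] origin [627.4 138.5]
```

Call:
arm_command(targets=[0.002,0,0,0.6,-0.1,-0.06,0.15,0.002,0,0,0.6,-0.1,-0.06,0.15,0.002,0,0,0.6,-0.1,-0.06,0.15,0.002,0,0,0.6,-0.1,-0.06,0.15,0.002,0,0,0.5,-0.1,-0.05,0.15,0,0,0,0,0,0,0.15])

```text
time: 17.32
ee_pos: [0.5988, 0.1302, 0.1035]
eef_rot: [0.511, 0.487, -0.51, 0.492]
ft_force: [-1.3, -0.5, -3.9]
width: 0.0241
```

```bash
python3 - <<'E'
from h import *
s=sh()
rows([.5946,.1392,.075],-1.6,3)
E
```

```text
t 17.32 p [598.8 130.2 103.5] yaw -2.33 tilt [ 0.35 -0.24] w 24.1 f [-1.3 -0.5 -3.9] q [ 0.11  0.47 -0.51  1.64  0.26  1.1  -0.51]
[-0.005, 0.002, -0.003, 0.38, -0.06, -0.12]
[-0.005, 0.002, -0.003, 0.38, -0.06, -0.12]
[-0.005, 0.002, -0.003, 0.38, -0.06, -0.12]
total turn deg [-0.7  0.2 -0.4] dist mm [ -4.2   9.  -28.5] yaw now -2.33
```

Call:
arm_command(targets=[-0.006,0.002,-0.003,0.35,-0.06,-0.12,0.15,-0.006,0.002,-0.003,0.35,-0.06,-0.12,0.15,-0.005,0,-0.003,0.3,-0.06,-0.12,0.15,0,0,0,0.05,0,-0.02,0.15,0,0,0,0,0,0,0.15])

```text
time: 17.73
ee_pos: [0.5966, 0.1383, 0.077]
eef_rot: [0.507, 0.492, -0.507, 0.493]
ft_force: [0.9, -0.2, -3.5]
width: 0.024
```

```bash
python3 - <<'E'
from h import *
s=sh()
rows([.5946,.1392,.075],-1.6,3)
E
```

```text
t 17.73 p [596.6 138.3  77. ] yaw -1.66 tilt [ 0.08 -0.06] w 24.0 f [ 0.9 -0.2 -3.5] q [ 0.1   0.5  -0.51  1.65  0.27  1.06 -0.52]
[-0.0, 0.0, -0.001, 0.03, -0.03, -0.01]
[-0.0, 0.0, -0.001, 0.03, -0.03, -0.01]
[-0.0, 0.0, -0.001, 0.03, -0.03, -0.01]
total turn deg [-0.1  0.1 -0.1] dist mm [-2.   0.9 -2. ] yaw now -1.66
```

Call:
arm_command(targets=[0,0,0,0.05,-0.05,-0.02,0.15,0,0,0,0.25,-0.03,-0.01,0.15,0,0,0,0.3,0,0,0.15,0,0,0,0.3,0,0,0.15,0,0,0,0.3,0,0,0.15,0,0,0,0.2,0,0,0.15,0,0,0,0.05,0,0,0.15,0,0,0,0,0,0,0.15])

```text
time: 18.4
ee_pos: [0.5949, 0.1394, 0.0373]
eef_rot: [0.507, 0.492, -0.507, 0.494]
ft_force: [-0.2, 0.2, -3.3]
width: 0.0241
```

```bash
python3 - <<'E'
from h import *
s=sh()
rows([.5946,.1392,.037],-1.6,2)
E
```

```text
t 18.40 p [594.9 139.4  37.3] yaw -1.64 tilt [ 0.12 -0.05] w 24.1 f [-0.2  0.2 -3.3] q [ 0.08  0.55 -0.5   1.68  0.3   0.99 -0.55]
[-0.0, 0.001, -0.001, 0.01, -0.01, 0.0]
[-0.0, 0.001, -0.001, 0.01, -0.01, 0.0]
total turn deg [-0.   0.1 -0.1] dist mm [-0.3 -0.2 -0.3] yaw now -1.64
```

Call:
arm_command(targets=[0,0,0,0.02,0,0,0.15,0,0,0,0,0,0,0.45,0,0,0,0,0,0,0.45,0,0,0,0,0,0,0.45,0,0,0,0,0,0,0.45,0,0,0,-0.3,0,0,0.45,0,0,0,-0.6,0,0,0.45,0,0,0,-0.9,0,0,0.45,0,0,0,-0.9,0,0,0.45,0,0,0,-0.9,0,0,0.45,0,0,0,-0.9,0,0,0.45,0,0,0,-0.9,0,0.2,0.5])

```text
time: 19.4
ee_pos: [0.5934, 0.1358, 0.1793]
eef_rot: [0.507, 0.493, -0.506, 0.494]
ft_force: [0.5, 0.2, -0.3]
width: 0.0408
```

```bash
python3 - <<'E'
from h import *
s=sh()
c=camera("wrist"); cv2.imwrite("pics/w6.png",c[:,:,::-1]); np.save("w6.npy",np.r_[s["ee_pos"],s["eef_rot"]])
rows([.47,-.215,.22],6,24)
E
python3 crop.py pics/w6.png 220 20 460 220 2.7 pics/w6c.png
```

```text
t 19.40 p [593.4 135.8 179.3] yaw -1.52 tilt [0.05 0.01] w 40.8 f [ 0.5  0.2 -0.3] q [ 0.13  0.39 -0.54  1.57  0.21  1.24 -0.47]
[-0.007, -0.0, -0.0, -0.06, -0.19, 0.59]
[-0.007, -0.0, -0.0, -0.06, -0.2, 0.59]
[-0.007, -0.0, -0.0, -0.06, -0.2, 0.59]
[-0.007, -0.0, -0.0, -0.06, -0.2, 0.59]
[-0.007, -0.0, -0.0, -0.06, -0.21, 0.58]
[-0.007, -0.0, -0.0, -0.06, -0.21, 0.58]
[-0.007, -0.0, -0.0, -0.06, -0.21, 0.58]
[-0.007, -0.0, -0.0, -0.06, -0.22, 0.58]
[-0.007, -0.0, -0.0, -0.06, -0.22, 0.58]
[-0.007, -0.0, -0.0, -0.06, -0.22, 0.58]
[-0.007, -0.0, -0.0, -0.06, -0.23, 0.58]
[-0.007, -0.0, -0.0, -0.06, -0.23, 0.58]
[-0.007, -0.0, -0.0, -0.06, -0.23, 0.57]
[-0.007, -0.0, -0.0, -0.06, -0.23, 0.57]
[-0.007, -0.0, -0.0, -0.06, -0.24, 0.57]
[-0.007, -0.0, -0.0, -0.06, -0.24, 0.57]
[-0.007, -0.0, -0.0, -0.06, -0.24, 0.57]
[-0.007, -0.0, -0.0, -0.06, -0.25, 0.57]
[-0.007, -0.0, -0.0, -0.06, -0.25, 0.57]
[-0.007, -0.0, -0.0, -0.06, -0.25, 0.57]
[-0.007, -0.0, -0.0, -0.06, -0.26, 0.56]
[-0.007, -0.0, -0.0, -0.06, -0.26, 0.56]
[-0.007, -0.0, -0.0, -0.06, -0.26, 0.56]
[-0.007, -0.0, -0.0, -0.06, -0.27, 0.56]
total turn deg [-7.6 -0.  -0.4] dist mm [-125.7 -349.8   35.4] yaw now -1.6
```

View pics/w6c.png

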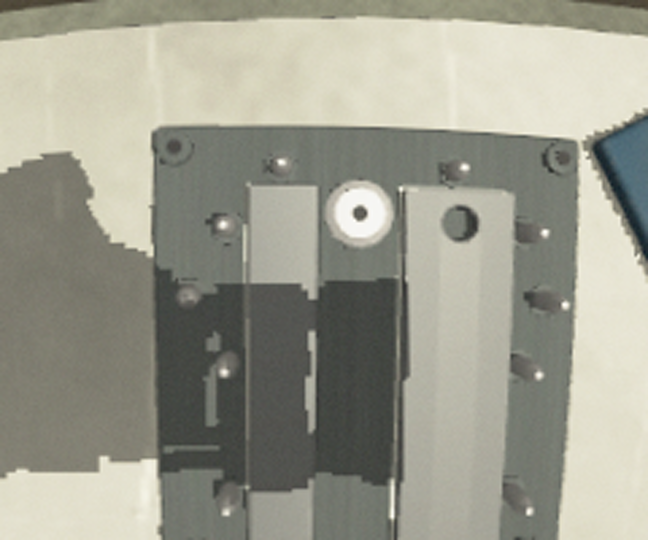

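```bash
python3 - <<'E'
from h import *
rows([.5635,-.19,.20],-29.2,14)
E
```

```text
[0.044, -0.0, -0.001, -0.05, -0.07, 0.93]
[0.044, -0.0, -0.001, -0.04, -0.03, 0.93]
[0.044, -0.0, -0.001, -0.04, -0.0, 0.93]
[0.044, -0.0, -0.001, -0.04, 0.03, 0.93]
[0.044, -0.0, -0.001, -0.04, 0.06, 0.93]
[0.044, -0.0, -0.001, -0.04, 0.09, 0.93]
[0.044, -0.0, -0.001, -0.04, 0.13, 0.92]
[0.044, -0.0, -0.001, -0.04, 0.16, 0.92]
[0.044, -0.0, -0.001, -0.04, 0.19, 0.91]
[0.044, -0.0, -0.001, -0.04, 0.22, 0.91]
[0.044, -0.0, -0.001, -0.04, 0.25, 0.9]
[0.044, -0.0, -0.001, -0.04, 0.28, 0.89]
[0.044, -0.0, -0.001, -0.04, 0.31, 0.88]
[0.044, -0.0, -0.001, -0.04, 0.34, 0.87]
total turn deg [27.6 -0.1 -0.4] dist mm [ -32.2 -324.8   15.4] yaw now -1.6
```

Call:
arm_command(targets=[0.04,0,0,-0.6,-0.05,0.8,0.8,0.045,0,0,-0.5,-0.03,0.95,0.8,0.045,0,0,-0.3,0,0.95,0.8,0.045,0,0,-0.1,0.03,0.95,0.8,0.045,0,0,0,0.06,0.95,0.8,0.045,0,0,0,0.1,0.95,0.8,0.045,0,0,0,0.13,0.95,0.8,0.045,0,0,0,0.16,0.95,0.8,0.045,0,0,0,0.2,0.95,0.8,0.045,0,0,0,0.22,0.95,0.8,0.045,0,0,0.1,0.25,0.95,0.8,0.045,0,0,0.2,0.28,0.95,0.8])

```text
time: 20.45
ee_pos: [0.5668, -0.1521, 0.2308]
eef_rot: [0.609, 0.37, -0.59, 0.379]
ft_force: [0.7, 0.3, 0.0]
width: 0.0697
```

```bash
python3 - <<'E'
from h import *
s=sh()
rows([.5635,-.19,.17],-29.2,4)
E
```

```text
t 20.45 p [ 566.8 -152.1  230.8] yaw -26.02 tilt [1.7  0.17] w 69.7 f [0.7 0.3 0. ] q [ 0.48  0.26 -0.35  1.6   0.08  1.27 -0.33]
[0.018, -0.005, -0.008, 0.61, 0.12, 0.36]
[0.018, -0.005, -0.008, 0.61, 0.13, 0.36]
[0.018, -0.005, -0.008, 0.61, 0.14, 0.36]
[0.018, -0.005, -0.008, 0.61, 0.15, 0.35]
total turn deg [ 3.2 -0.9 -1.4] dist mm [ -3.3 -37.9 -60.8] yaw now -26.02
```

Call:
arm_command(targets=[0.018,-0.005,-0.008,0.5,0.1,0.25,0.8,0.018,-0.005,-0.008,0.6,0.15,0.25,0.8,0.018,-0.005,-0.008,0.5,0.15,0.25,0.8,0.01,0,-0.005,0.2,0.15,0.2,0.8,0,0,0,0,0,0,0.8])

```text
time: 20.87
ee_pos: [0.5681, -0.1864, 0.1832]
eef_rot: [0.612, 0.356, -0.61, 0.356]
ft_force: [0.5, -0.2, -0.3]
width: 0.0693
```

```bash
python3 - <<'E'
from h import *
s=sh()
c=camera("wrist"); cv2.imwrite("pics/w7.png",c[:,:,::-1]); np.save("w7.npy",np.r_[s["ee_pos"],s["eef_rot"]])
E
```

```text
t 20.87 p [ 568.1 -186.4  183.2] yaw -29.53 tilt [0.18 0.04] w 69.3 f [ 0.5 -0.2 -0.3] q [ 0.5   0.33 -0.32  1.61  0.11  1.22 -0.35]
```

View pics/w7.png

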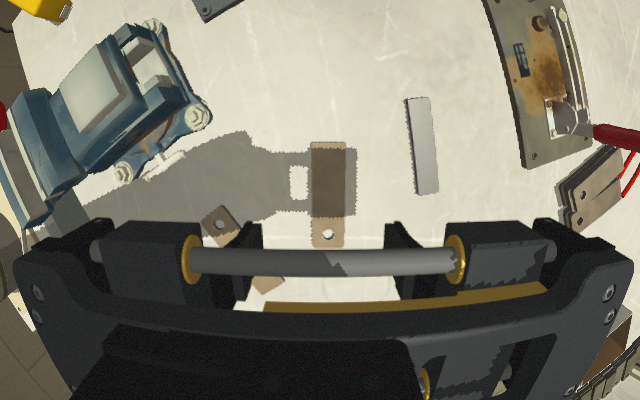

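```bash
python3 - <<'E'
from h import *
v=np.load("w7.npy");st=dict(ee_pos=v[:3],eef_rot=v[3:])
p=onplane("wrist",[[311,142],[346,142],[327.5,234],[343,246]],.006,st)*1000;print(p)
m=(p[0]+p[1])/2;d=m-p[2];L=np.linalg.norm(d);d/=L;print(L,"(102)",np.degrees(np.arctan2(d[1],d[0])),"centre",p[2]+43*d, m-59*d)
print("s1 hole",onplane("wrist",[[222,223]],.006,st)*1000)
rows([.564,-.2055,.06],-29.2,6)
E
```

```text
[[ 577.14103044 -145.68809922]
 [ 608.35359528 -163.31641315]
 [ 542.43986335 -241.8395485 ]
 [ 550.38073696 -263.24301282]]
100.79008931986586 (102) 60.05748156145536 centre [ 563.9024927  -204.57890517] [ 563.29858887 -205.62732494]
s1 hole [[ 444.67784799 -172.829209  ]]
[-0.001, -0.001, -0.001, 0.82, 0.04, 0.13]
[-0.001, -0.001, -0.001, 0.82, 0.04, 0.13]
[-0.001, -0.001, -0.001, 0.82, 0.04, 0.13]
[-0.001, -0.001, -0.001, 0.82, 0.04, 0.13]
[-0.001, -0.001, -0.001, 0.82, 0.04, 0.13]
[-0.001, -0.001, -0.001, 0.82, 0.04, 0.13]
total turn deg [-0.3 -0.2 -0.1] dist mm [  -4.2  -20.1 -123.6] yaw now -29.45
```

Call:
arm_command(targets=[0,0,0,0.8,0.04,0.13,0.75,0,0,0,0.82,0.04,0.13,0.75,0,0,0,0.82,0.04,0.13,0.75,0,0,0,0.82,0.04,0.13,0.75,0,0,0,0.82,0.04,0.13,0.75,0,0,0,0.7,0.04,0.1,0.75,0,0,0,0,0,0,0.75])

```text
time: 21.5
ee_pos: [0.5709, -0.1965, 0.0644]
eef_rot: [0.613, 0.359, -0.604, 0.362]
ft_force: [-1.9, 0.3, -0.7]
width: 0.0651
```

```bash
python3 - <<'E'
from h import *
s=sh()
rows([.5638,-.2052,.0235],-29.4,4)
E
```

```text
t 21.50 p [ 570.9 -196.5   64.4] yaw -28.65 tilt [0.73 0.2 ] w 65.1 f [-1.9  0.3 -0.7] q [ 0.5   0.46 -0.3   1.7   0.15  0.99 -0.35]
[0.004, -0.003, -0.003, 0.41, -0.02, 0.11]
[0.004, -0.003, -0.003, 0.41, -0.02, 0.11]
[0.004, -0.003, -0.003, 0.41, -0.02, 0.11]
[0.004, -0.003, -0.003, 0.41, -0.02, 0.11]
total turn deg [ 0.8 -0.5 -0.5] dist mm [ -7.1  -8.7 -40.9] yaw now -28.65
```

Call:
arm_command(targets=[0.004,-0.003,-0.003,0.4,-0.02,0.11,0.7,0.004,-0.003,-0.003,0.4,-0.02,0.11,0.7,0.004,-0.003,-0.003,0.4,-0.02,0.11,0.7,0,0,0,0.25,0,0.11,0.7,0,0,0,0.08,0,0,0.7,0,0,0,0,0,0,0.7])

```text
time: 22.0
ee_pos: [0.567, -0.2036, 0.0263]
eef_rot: [0.611, 0.358, -0.607, 0.36]
ft_force: [0.3, 0.7, 0.3]
width: 0.061
```

```bash
python3 - <<'E'
from h import *
s=sh()
rows([.5638,-.2052,.0235],-29.4,2)
E
```

```text
t 22.00 p [ 567.  -203.6   26.3] yaw -29.01 tilt [0.39 0.02] w 61.0 f [0.3 0.7 0.3] q [ 0.5   0.51 -0.29  1.72  0.17  0.93 -0.36]
[0.004, -0.002, -0.004, 0.06, -0.04, 0.06]
[0.004, -0.002, -0.004, 0.06, -0.04, 0.06]
total turn deg [ 0.4 -0.2 -0.3] dist mm [-3.2 -1.6 -2.8] yaw now -29.01
```

Call:
arm_command(targets=[0.004,0,-0.004,0.08,-0.05,0.06,0.65,0.004,0,-0.003,0.08,-0.05,0.06,0.6,0,0,0,0.04,-0.02,0.01,0.3,0,0,0,0,0,0,0.25,0,0,0,0,0,0,0.25,0,0,0,0,0,0,0.25,0,0,0,0,0,0,0.25,0,0,0,0,0,0,0.25,0,0,0,0,0,0,0.25])

```text
time: 22.75
ee_pos: [0.5637, -0.2054, 0.0233]
eef_rot: [0.613, 0.356, -0.609, 0.357]
ft_force: [-1.0, 1.0, -0.0]
width: 0.0344
```

```bash
python3 - <<'E'
from h import *
s=sh()
E
```

```text
t 22.75 p [ 563.7 -205.4   23.3] yaw -29.44 tilt [0.27 0.14] w 34.4 f [-1.  1. -0.] q [ 0.51  0.51 -0.29  1.73  0.17  0.92 -0.36]
```

Call:
arm_command(targets=[0,0,0,-0.4,0,0,0.25,0,0,0,-0.9,0,0,0.25,0,0,0,-0.9,0,0,0.25,0,0,0,-0.9,0,0,0.25,0,0,0,-0.9,0,0,0.25,0,0,0,-0.9,0,0,0.25,-0.14,0,0,-0.9,0,0,0.25,-0.14,0,0,-0.9,0,0,0.25,-0.14,0,0,-0.5,0,0,0.25,-0.14,0,0,0,0,0,0.25])

```text
time: 23.58
ee_pos: [0.5602, -0.2045, 0.2154]
eef_rot: [0.515, 0.486, -0.514, 0.484]
ft_force: [0.8, 0.1, -2.5]
width: 0.034
```

```bash
python3 - <<'E'
from h import *
s=sh()
rows([.64,.088,.22],88.4,16)
E
```

```text
t 23.58 p [ 560.2 -204.5  215.4] yaw -3.37 tilt [-0.02  0.23] w 34.0 f [ 0.8  0.1 -2.5] q [ 0.58  0.31 -0.38  1.56  0.12  1.29  0.13]
[-0.127, -0.0, -0.0, -0.01, 0.16, -0.74]
[-0.127, -0.0, -0.0, -0.01, 0.23, -0.72]
[-0.127, -0.0, -0.0, -0.01, 0.3, -0.7]
[-0.127, -0.0, -0.0, -0.01, 0.37, -0.66]
[-0.127, -0.0, -0.0, -0.01, 0.43, -0.62]
[-0.127, -0.0, -0.0, -0.01, 0.49, -0.58]
[-0.127, -0.0, -0.0, -0.01, 0.55, -0.52]
[-0.127, -0.0, -0.0, -0.01, 0.6, -0.47]
[-0.127, -0.0, -0.0, -0.01, 0.64, -0.4]
[-0.127, -0.0, -0.0, -0.01, 0.68, -0.34]
[-0.127, -0.0, -0.0, -0.01, 0.71, -0.27]
[-0.127, -0.0, -0.0, -0.01, 0.73, -0.2]
[-0.127, -0.0, -0.0, -0.01, 0.75, -0.12]
[-0.127, -0.0, -0.0, -0.01, 0.76, -0.05]
[-0.127, -0.0, -0.0, -0.01, 0.76, 0.03]
[-0.127, -0.0, -0.0, -0.01, 0.75, 0.1]
total turn deg [-91.8  -0.2  -0.2] dist mm [ 79.8 292.5   4.6] yaw now -3.37
```

Call:
arm_command(targets=[-0.127,0,0,-0.05,0.16,-0.74,0.25,-0.127,0,0,-0.05,0.23,-0.72,0.25,-0.127,0,0,-0.05,0.3,-0.7,0.25,-0.127,0,0,-0.05,0.37,-0.66,0.25,-0.127,0,0,-0.05,0.43,-0.62,0.25,-0.127,0,0,-0.05,0.5,-0.58,0.25,-0.127,0,0,-0.03,0.55,-0.52,0.25,-0.127,0,0,-0.03,0.6,-0.47,0.25,-0.127,0,0,0,0.64,-0.4,0.25,-0.127,0,0,0,0.68,-0.34,0.25,-0.127,0,0,0,0.7,-0.27,0.25,-0.127,0,0,0,0.73,-0.2,0.25])

```text
time: 24.58
ee_pos: [0.6139, 0.0189, 0.2348]
eef_rot: [0.133, 0.693, -0.134, 0.696]
ft_force: [0.1, 0.4, -2.2]
width: 0.0346
```

```bash
python3 - <<'E'
from h import *
s=sh()
rows([.64,.088,.20],88.4,5)
E
```

```text
t 24.58 p [613.9  18.9 234.8] yaw 68.24 tilt [ 0.18 -0.19] w 34.6 f [ 0.1  0.4 -2.2] q [ 0.4   0.38 -0.66  1.48  0.24  1.35  0.92]
[-0.09, 0.001, 0.001, 0.28, 0.59, -0.01]
[-0.09, 0.001, 0.001, 0.28, 0.59, 0.03]
[-0.09, 0.001, 0.001, 0.28, 0.59, 0.07]
[-0.09, 0.001, 0.001, 0.28, 0.58, 0.11]
[-0.09, 0.001, 0.001, 0.28, 0.57, 0.15]
total turn deg [-20.2   0.2   0.1] dist mm [ 26.1  69.1 -34.8] yaw now 68.24
```

Call:
arm_command(targets=[-0.09,0,0,0.3,0.6,0,0.25,-0.09,0,0,0.5,0.6,0.03,0.25,-0.09,0,0,0.5,0.6,0.07,0.25,-0.09,0,0,0.5,0.55,0.1,0.25,-0.09,0,0,0.5,0.4,0.1,0.25,0,0,0,0,0,0,0.25,0,0,0,0,0,0,0.25])

```text
time: 25.17
ee_pos: [0.6377, 0.0923, 0.1801]
eef_rot: [-0.002, 0.705, -0.0, 0.709]
ft_force: [-0.3, -0.9, -1.6]
width: 0.0348
```

```bash
python3 - <<'E'
from h import *
s=sh()
c=camera("wrist"); cv2.imwrite("pics/w8.png",c[:,:,::-1]); np.save("w8.npy",np.r_[s["ee_pos"],s["eef_rot"]])
E
```

```text
t 25.17 p [637.7  92.3 180.1] yaw 90.12 tilt [ 0.29 -0.16] w 34.8 f [-0.3 -0.9 -1.6] q [ 0.3   0.51 -0.72  1.46  0.34  1.29  1.13]
```

View pics/w8.png

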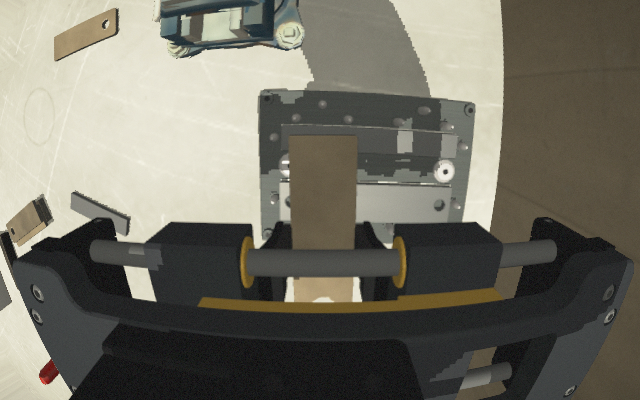

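```bash
python3 crop.py pics/w8.png 250 80 480 240 3.4 pics/w8c.png
```

```text
(no output)
```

View pics/w8c.png

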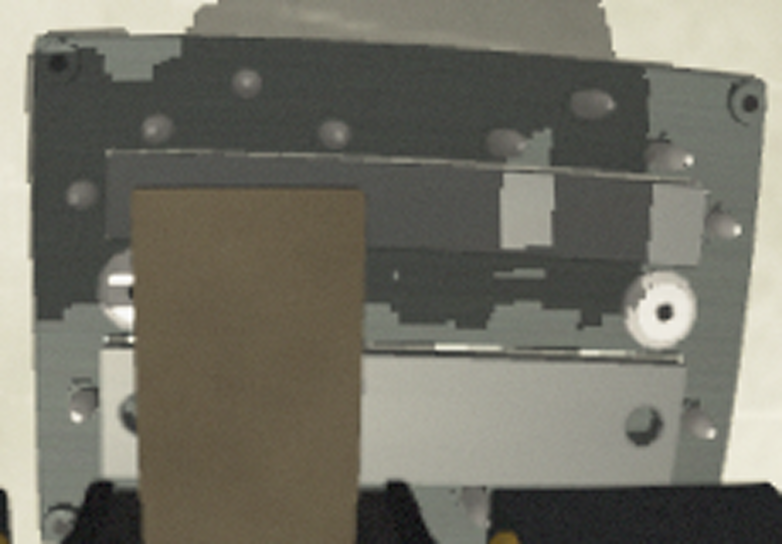

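```bash
python3 - <<'E'
from h import *
v=np.load("w8.npy");st=dict(ee_pos=v[:3],eef_rot=v[3:])
C=lambda a:np.array(a)/3.4+[250,80]-.35
print(inhand(C([[133,188],[365,189],[143,530],[357,530]]),.0173,st))
a=np.radians(-1.6);Rj=np.array([[np.cos(a),-np.sin(a)],[np.sin(a),np.cos(a)]])
for px,z,j in([664,311],.0185,[-5,80]),([643,427],.020,[30.5,78]),([37,35],.012,[-80,-113]),([766,80],.012,[-80,113]),([684,364],.02,[10.5,90]),([704,184],.02,[-45.5,90]):
    p=onplane("wrist",C([px]),z,st)[0]*1000; print(px,p.round(1),"origin",(p-Rj@j).round(1))
rows([.627,.0885,.10],88.4,5)
E
```

```text
[[-17.56355847 -59.84891727]
 [ 16.98926212 -59.67635777]
 [-17.43901421  -5.26149089]
 [ 17.12370332  -5.22856811]]
[664, 311] [623.6 218.7] origin [626.4 138.6]
[643, 427] [660.3 214.7] origin [627.6 137.6]
[37, 35] [543.8  29.8] origin [626.9 140.5]
[766, 80] [550.2 252.7] origin [627.  137.5]
[684, 364] [639.9 226.6] origin [626.9 136.9]
[704, 184] [583.9 228.6] origin [626.9 137.3]
[0.008, 0.001, 0.001, 0.64, -0.03, -0.09]
[0.008, 0.001, 0.001, 0.64, -0.03, -0.09]
[0.008, 0.001, 0.001, 0.64, -0.03, -0.09]
[0.008, 0.001, 0.001, 0.64, -0.03, -0.08]
[0.008, 0.001, 0.001, 0.64, -0.03, -0.08]
total turn deg [1.7 0.3 0.2] dist mm [-10.5  -3.7 -80.1] yaw now 90.11
```

Call:
arm_command(targets=[0.008,0,0,0.6,-0.03,-0.1,0.25,0.008,0,0,0.6,-0.03,-0.1,0.25,0.008,0,0,0.6,-0.03,-0.09,0.25,0.008,0,0,0.6,-0.03,-0.09,0.25,0.008,0,0,0.5,-0.03,-0.08,0.25,0,0,0,0,0,0,0.25])

```text
time: 25.72
ee_pos: [0.6287, 0.0815, 0.1126]
eef_rot: [0.016, 0.702, -0.02, 0.712]
ft_force: [0.4, -0.5, -2.6]
width: 0.0351
```

```bash
python3 - <<'E'
from h import *
s=sh()
rows([.6264,.0883,.08],88.4,3)
E
```

```text
t 25.72 p [628.7  81.5 112.6] yaw 87.05 tilt [ 0.79 -0.36] w 35.1 f [ 0.4 -0.5 -2.6] q [ 0.31  0.54 -0.69  1.57  0.37  1.16  1.06]
[-0.01, 0.006, 0.002, 0.43, 0.09, -0.04]
[-0.01, 0.006, 0.002, 0.43, 0.09, -0.04]
[-0.01, 0.006, 0.002, 0.43, 0.09, -0.04]
total turn deg [-1.4  0.8  0.3] dist mm [ -2.3   6.8 -32.6] yaw now 87.05
```

Call:
arm_command(targets=[-0.01,0.006,0.002,0.4,0.09,-0.04,0.25,-0.01,0.006,0.002,0.4,0.09,-0.04,0.25,-0.01,0.006,0.002,0.35,0.09,-0.04,0.25,0,0,0,0.1,0.02,0,0.25,0,0,0,0,0,0,0.25])

```text
time: 26.13
ee_pos: [0.6279, 0.0881, 0.0813]
eef_rot: [0.01, 0.706, -0.011, 0.708]
ft_force: [-0.5, 0.9, -2.1]
width: 0.0345
```

```bash
python3 - <<'E'
from h import *
s=sh()
c=camera("wrist"); cv2.imwrite("pics/w9.png",c[:,:,::-1]); np.save("w9.npy",np.r_[s["ee_pos"],s["eef_rot"]])
rows([.6264,.0883,.075],88.4,2)
E
python3 crop.py pics/w9.png 200 60 480 240 2.8 pics/w9c.png
```

```text
t 26.13 p [627.9  88.1  81.3] yaw 88.32 tilt [ 0.12 -0.06] w 34.5 f [-0.5  0.9 -2.1] q [ 0.3   0.58 -0.68  1.58  0.39  1.12  1.06]
[-0.001, 0.001, 0.001, 0.13, 0.0, -0.03]
[-0.001, 0.001, 0.001, 0.13, 0.0, -0.03]
total turn deg [-0.1  0.1  0.1] dist mm [-1.4  0.2 -6.5] yaw now 88.32
```

View pics/w9c.png

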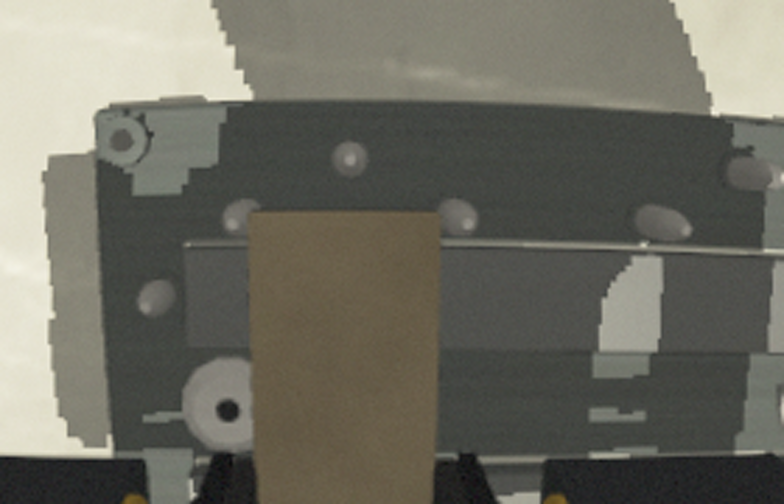

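```bash
python3 - <<'E'
from h import *
v=np.load("w9.npy");st=dict(ee_pos=v[:3],eef_rot=v[3:])
C=lambda a:np.array(a)/2.8+[200,60]-.35
h=inhand(C([[248,211],[440,212]]),.0173,st)
R=Ro.from_quat(st["eef_rot"]).as_matrix()
print("strip end world",(st["ee_pos"]*1000+np.c_[[17.3,17.3],h]@R.T).round(1))
for z in (.025,.036): print("pins",(onplane("wrist",C([[242,218],[458,217],[350,159]]),z,st)*1000).round(1).tolist())
E
```

```text
strip end world [[567.6  72.   63.9]
 [568.8 106.7  63.9]]
pins [[571.9, 66.1], [573.1, 114.9], [559.5, 90.9]]
pins [[571.0, 67.4], [572.2, 113.5], [559.3, 90.8]]
```

Call:
arm_command(targets=[0,0,0,0.1,0.03,-0.04,0.25,0,0,0,0.2,0.02,-0.03,0.25,0,0,0,0.2,0,0,0.25,0,0,0,0,0,0,0.25])

```text
time: 26.52
ee_pos: [0.6268, 0.09, 0.069]
eef_rot: [0.01, 0.706, -0.011, 0.708]
ft_force: [0.4, 1.0, -0.3]
width: 0.0346
```

```bash
python3 - <<'E'
from h import *
s=sh()
rows([.6262,.0892,.045],88.4,3)
E
```

```text
t 26.52 p [626.8  90.   69. ] yaw 88.33 tilt [ 0.23 -0.03] w 34.6 f [ 0.4  1.  -0.3] q [ 0.29  0.59 -0.67  1.6   0.4   1.09  1.05]
[-0.001, 0.002, 0.0, 0.32, -0.01, -0.01]
[-0.001, 0.002, 0.0, 0.32, -0.01, -0.01]
[-0.001, 0.002, 0.0, 0.32, -0.01, -0.01]
total turn deg [-0.1  0.2  0. ] dist mm [ -0.6  -0.8 -24. ] yaw now 88.33
```

Call:
arm_command(targets=[0,0.002,0,0.25,-0.01,-0.01,0.25,0,0,0,0.25,-0.01,-0.01,0.25,0,0,0,0.25,0,0,0.25,0,0,0,0.15,0,0,0.25,0,0,0,0.03,0,0,0.25,0,0,0,0,0,0,0.25])

```text
time: 27.02
ee_pos: [0.6264, 0.0892, 0.0433]
eef_rot: [0.01, 0.706, -0.011, 0.708]
ft_force: [-3.1, -0.1, 6.2]
width: 0.0344
```

```bash
python3 - <<'E'
from h import *
s=sh()
rows([.6262,.0892,.044],88.4,1)
E
```

```text
t 27.02 p [626.4  89.2  43.3] yaw 88.31 tilt [ 0.13 -0.05] w 34.4 f [-3.1 -0.1  6.2] q [ 0.28  0.62 -0.66  1.61  0.42  1.05  1.04]
[-0.002, 0.003, 0.001, -0.03, -0.0, -0.01]
total turn deg [-0.1  0.1  0. ] dist mm [-0.2 -0.   0.7] yaw now 88.31
```

Call:
arm_command(targets=[0,0,0,-0.01,0,0,0.55,0,0,0,0,0,0,0.55,0,0,0,0,0,0,0.55,0,0,0,0,0,0,0.55,0,0,0,-0.3,0,0,0.55,0,0,0,-0.6,0,0,0.55,0,0,0,-0.9,0,0,0.55,0,0,0,-0.9,0,0,0.55,0,0,0,-0.9,0,0,0.55,0,0,0,-0.9,0,0,0.6,0,0,0,-0.9,0,0,0.65,0,0,0,-0.5,0,0,0.7])

```text
time: 28.02
ee_pos: [0.625, 0.0904, 0.2048]
eef_rot: [0.01, 0.706, -0.01, 0.708]
ft_force: [-0.2, 1.2, -0.3]
width: 0.0567
```

```bash
python3 - <<'E'
from h import *
s=sh()
c=camera("wrist"); cv2.imwrite("pics/w10.png",c[:,:,::-1]); np.save("w10.npy",np.r_[s["ee_pos"],s["eef_rot"]])
rows([.46,-.2,.24],6,20)
E
python3 crop.py pics/w10.png 200 60 480 240 2.8 pics/w10c.png
```

```text
t 28.02 p [625.   90.4 204.8] yaw 88.43 tilt [0.2  0.03] w 56.7 f [-0.2  1.2 -0.3] q [ 0.32  0.46 -0.73  1.47  0.31  1.32  1.12]
[0.092, 0.0, -0.0, -0.07, -0.59, -0.32]
[0.092, 0.0, -0.0, -0.07, -0.61, -0.27]
[0.092, 0.0, -0.0, -0.07, -0.63, -0.23]
[0.092, 0.0, -0.0, -0.07, -0.64, -0.18]
[0.092, 0.0, -0.0, -0.07, -0.66, -0.13]
[0.092, 0.0, -0.0, -0.07, -0.66, -0.09]
[0.092, 0.0, -0.0, -0.07, -0.67, -0.04]
[0.092, 0.0, -0.0, -0.07, -0.67, 0.01]
[0.092, 0.0, -0.0, -0.07, -0.67, 0.06]
[0.092, 0.0, -0.0, -0.07, -0.66, 0.1]
[0.092, 0.0, -0.0, -0.07, -0.65, 0.15]
[0.092, 0.0, -0.0, -0.07, -0.64, 0.2]
[0.092, 0.0, -0.0, -0.07, -0.62, 0.24]
[0.092, 0.0, -0.0, -0.07, -0.6, 0.29]
[0.092, 0.0, -0.0, -0.07, -0.58, 0.33]
[0.092, 0.0, -0.0, -0.07, -0.56, 0.37]
[0.092, 0.0, -0.0, -0.07, -0.53, 0.41]
[0.092, 0.0, -0.0, -0.07, -0.5, 0.45]
[0.092, 0.0, -0.0, -0.07, -0.46, 0.48]
[0.092, 0.0, -0.0, -0.07, -0.43, 0.51]
total turn deg [82.4  0.3 -0.3] dist mm [-165.9 -290.8   32.8] yaw now 88.43
```

View pics/w10c.png

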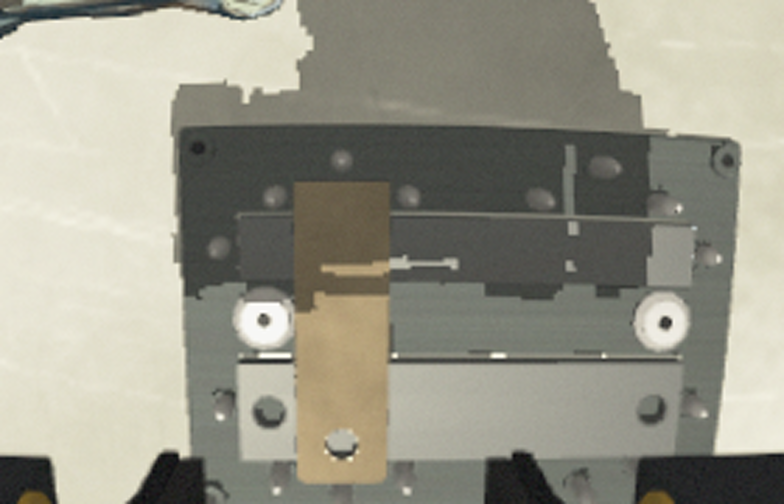

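Call:
arm_command(targets=[0.092,0,0,-0.5,-0.59,-0.32,0.8,0.092,0,0,-0.5,-0.61,-0.27,0.8,0.092,0,0,-0.4,-0.63,-0.23,0.8,0.092,0,0,-0.1,-0.64,-0.18,0.8,0.092,0,0,-0.07,-0.66,-0.13,0.8,0.092,0,0,-0.07,-0.66,-0.09,0.8,0.092,0,0,0,-0.67,-0.04,0.8,0.092,0,0,0,-0.67,0.01,0.8,0.092,0,0,0,-0.67,0.06,0.8,0.092,0,0,0,-0.66,0.1,0.8,0.092,0,0,0,-0.65,0.15,0.8,0.092,0,0,0,-0.64,0.2,0.8])

```text
time: 29.07
ee_pos: [0.5201, -0.0807, 0.2667]
eef_rot: [0.319, 0.626, -0.309, 0.641]
ft_force: [0.4, -0.7, 0.2]
width: 0.0696
```

```bash
python3 - <<'E'
from h import *
s=sh()
rows([.455,-.19,.22],6,8)
E
```

```text
t 29.07 p [520.1 -80.7 266.7] yaw 37.29 tilt [1.47 0.18] w 69.6 f [ 0.4 -0.7  0.2] q [ 0.6   0.13 -0.57  1.68  0.07  1.33  0.67]
[0.087, 0.001, -0.004, 0.22, -0.6, 0.23]
[0.087, 0.001, -0.004, 0.22, -0.58, 0.27]
[0.087, 0.001, -0.004, 0.23, -0.56, 0.31]
[0.087, 0.001, -0.004, 0.23, -0.53, 0.35]
[0.087, 0.001, -0.004, 0.23, -0.51, 0.39]
[0.087, 0.001, -0.004, 0.23, -0.48, 0.42]
[0.087, 0.001, -0.004, 0.23, -0.45, 0.45]
[0.087, 0.001, -0.004, 0.23, -0.42, 0.48]
total turn deg [31.3  0.4 -1.5] dist mm [ -65.1 -109.3  -46.7] yaw now 37.29
```

Call:
arm_command(targets=[0.087,0,-0.004,0,-0.6,0.23,0.8,0.087,0,-0.004,0.1,-0.58,0.27,0.8,0.087,0,-0.004,0.1,-0.56,0.31,0.8,0.087,0,-0.004,0.2,-0.53,0.35,0.8,0.087,0,-0.004,0.4,-0.51,0.39,0.8,0.087,0,-0.004,0.6,-0.45,0.42,0.8,0.08,0,0,0.6,-0.35,0.3,0.8,0.04,0,0,0.2,-0.1,0.1,0.8,0,0,0,0,0,0,0.8])

```text
time: 29.82
ee_pos: [0.4583, -0.1791, 0.2208]
eef_rot: [0.472, 0.52, -0.468, 0.536]
ft_force: [0.8, 0.5, 0.5]
width: 0.0696
```

```bash
python3 - <<'E'
from h import *
s=sh()
c=camera("wrist"); cv2.imwrite("pics/w11.png",c[:,:,::-1]); np.save("w11.npy",np.r_[s["ee_pos"],s["eef_rot"]])
E
```

```text
t 29.82 p [ 458.3 -179.1  220.8] yaw 6.69 tilt [ 1.19 -0.66] w 69.6 f [0.8 0.5 0.5] q [ 0.72  0.06 -0.45  1.83  0.04  1.23  0.37]
```

View pics/w11.png

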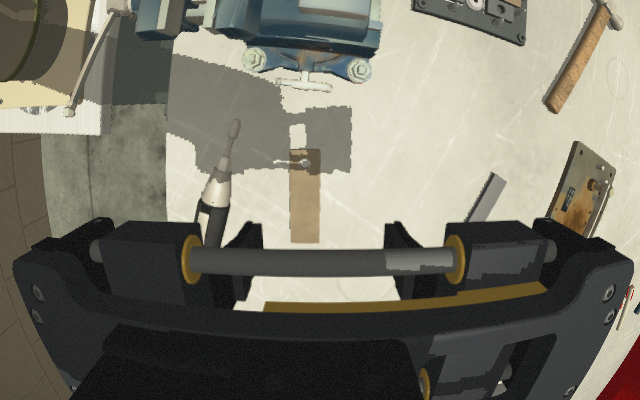

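```bash
python3 crop.py pics/w11.png 190 110 350 260 4.5 pics/w11c.png; python3 - <<'E'
from h import *
v=np.load("w11.npy");st=dict(ee_pos=v[:3],eef_rot=v[3:])
p=onplane("wrist",[[290,149],[320,150],[291,242],[319,243],[305,163]],.006,st)*1000;print(p.round(1))
print(p[:4].mean(0)); d=(p[0]+p[1]-p[2]-p[3]);print(np.degrees(np.arctan2(d[1],d[0])),np.linalg.norm(d)/2)
print("grinder",onplane("wrist",[[240,125],[226,200],[222,235]],.02,st)*1000)
E
```

```text
[[ 421.2 -157.7]
 [ 455.6 -155.1]
 [ 432.5 -273.4]
 [ 467.5 -270.8]
 [ 440.1 -172.1]]
[ 444.21357926 -214.21938856]
95.73914719080344 116.26566325507662
grinder [[ 363.7392991  -134.15432558]
 [ 351.77156511 -222.83582066]
 [ 347.17277343 -268.63377571]]
```

View pics/w11c.png

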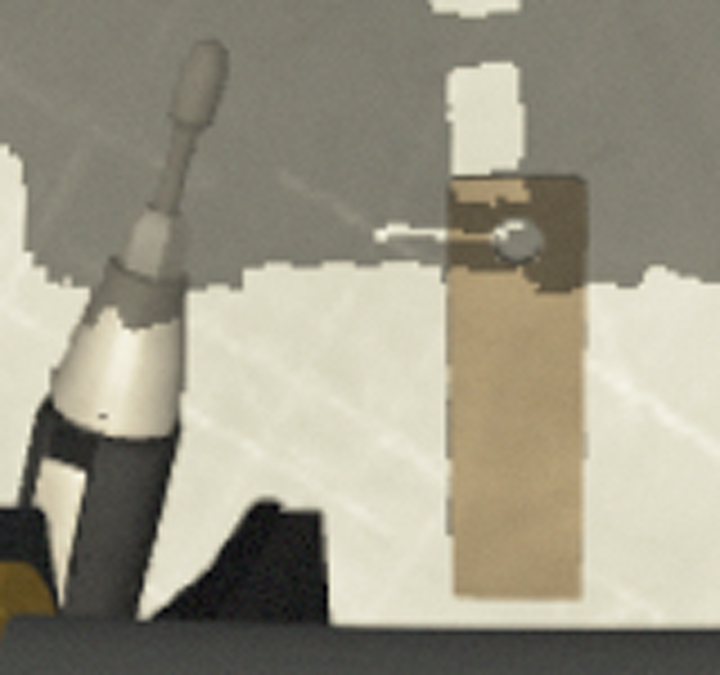

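```bash
python3 - <<'E'
from h import *
rows([.4443,-.2148,.06],5.8,7)
E
```

```text
[0.003, 0.003, -0.004, 0.92, -0.12, 0.18]
[0.003, 0.003, -0.004, 0.92, -0.12, 0.18]
[0.003, 0.003, -0.004, 0.92, -0.12, 0.19]
[0.003, 0.003, -0.004, 0.92, -0.11, 0.19]
[0.003, 0.003, -0.004, 0.92, -0.11, 0.19]
[0.003, 0.003, -0.004, 0.92, -0.11, 0.19]
[0.003, 0.003, -0.004, 0.92, -0.11, 0.19]
total turn deg [ 1.   0.8 -1.1] dist mm [ -14.3  -36.  -161.3] yaw now 6.82
```

Call:
arm_command(targets=[0.003,0.003,-0.004,0.9,-0.1,0.18,0.75,0.003,0.003,-0.004,0.9,-0.1,0.18,0.75,0.003,0.003,-0.004,0.9,-0.1,0.18,0.75,0.003,0.003,-0.004,0.9,-0.1,0.18,0.75,0.003,0.003,-0.004,0.9,-0.1,0.18,0.75,0,0,0,0.9,-0.1,0.18,0.75,0,0,0,0.4,-0.05,0.1,0.75,0,0,0,0,0,0,0.75])

```text
time: 30.53
ee_pos: [0.457, -0.2084, 0.0825]
eef_rot: [0.47, 0.524, -0.464, 0.538]
ft_force: [0.3, -0.9, 0.2]
width: 0.0651
```

```bash
python3 - <<'E'
from h import *
s=sh()
rows([.4443,-.2148,.0235],5.8,5)
E
```

```text
t 30.53 p [ 457.  -208.4   82.5] yaw 7.31 tilt [ 1.17 -0.37] w 65.1 f [ 0.3 -0.9  0.2] q [ 0.72  0.24 -0.42  1.96  0.12  0.94  0.37]
[0.007, 0.002, -0.005, 0.47, -0.12, 0.03]
[0.007, 0.002, -0.005, 0.47, -0.11, 0.04]
[0.007, 0.002, -0.005, 0.47, -0.11, 0.04]
[0.007, 0.002, -0.005, 0.47, -0.11, 0.04]
[0.007, 0.002, -0.005, 0.47, -0.11, 0.04]
total turn deg [ 1.5  0.5 -1.1] dist mm [-12.7  -6.4 -59. ] yaw now 7.31
```

Call:
arm_command(targets=[0.008,0.002,-0.005,0.4,-0.15,0.04,0.75,0.008,0.002,-0.005,0.4,-0.15,0.04,0.75,0.008,0.002,-0.005,0.4,-0.13,0.04,0.75,0.005,0,-0.005,0.4,-0.12,0.04,0.75,0,0,0,0.2,-0.1,0.04,0.75,0,0,0,0,0,0,0.75])

```text
time: 31.03
ee_pos: [0.4442, -0.2157, 0.0378]
eef_rot: [0.473, 0.522, -0.472, 0.529]
ft_force: [-0.2, 0.4, 0.5]
width: 0.0654
```

```bash
python3 - <<'E'
from h import *
s=sh()
rows([.4443,-.2148,.0235],5.8,3)
E
```

```text
t 31.03 p [ 444.2 -215.7   37.8] yaw 6.06 tilt [ 0.49 -0.33] w 65.4 f [-0.2  0.4  0.5] q [ 0.72  0.3  -0.4   2.    0.16  0.86  0.34]
[0.002, 0.003, -0.003, 0.19, 0.0, -0.01]
[0.002, 0.003, -0.003, 0.19, 0.0, -0.01]
[0.002, 0.003, -0.003, 0.19, 0.0, -0.01]
total turn deg [ 0.3  0.4 -0.5] dist mm [  0.1   0.9 -14.3] yaw now 6.06
```

Call:
arm_command(targets=[0.003,0.003,-0.004,0.18,0,-0.01,0.65,0.002,0.003,-0.003,0.18,0,-0.01,0.6,0,0,0,0.15,0,-0.01,0.55,0,0,0,0.06,0,0,0.55,0,0,0,0,0,0,0.5])

```text
time: 31.45
ee_pos: [0.4447, -0.215, 0.0226]
eef_rot: [0.474, 0.524, -0.474, 0.526]
ft_force: [-0.4, 0.3, 1.1]
width: 0.0473
```

```bash
python3 - <<'E'
from h import *
s=sh()
rows([.4443,-.2148,.0235],5.8,1)
E
```

```text
t 31.45 p [ 444.7 -215.    22.6] yaw 5.82 tilt [ 0.16 -0.08] w 47.3 f [-0.4  0.3  1.1] q [ 0.71  0.33 -0.4   2.    0.17  0.84  0.32]
[0.0, 0.002, -0.003, -0.04, -0.02, -0.01]
total turn deg [ 0.   0.1 -0.2] dist mm [-0.4  0.2  0.9] yaw now 5.82
```

Call:
arm_command(targets=[0,0,0,-0.03,0,0,0.3,0,0,0,-0.01,0,0,0.25,0,0,0,0,0,0,0.25,0,0,0,0,0,0,0.25,0,0,0,0,0,0,0.25,0,0,0,0,0,0,0.25])

```text
time: 31.95
ee_pos: [0.4448, -0.2148, 0.0239]
eef_rot: [0.474, 0.524, -0.474, 0.526]
ft_force: [0.5, -0.2, -2.2]
width: 0.0351
```

```bash
python3 - <<'E'
from h import *
s=sh()
E
```

```text
t 31.95 p [ 444.8 -214.8   23.9] yaw 5.84 tilt [ 0.17 -0.08] w 35.1 f [ 0.5 -0.2 -2.2] q [ 0.71  0.33 -0.4   2.    0.17  0.84  0.32]
```

Call:
arm_command(targets=[0,0,0,-0.5,0,0,0.25,0,0,0,-0.9,0,0,0.25,0,0,0,-0.9,0,0,0.25,0,0,0,-0.9,0,0,0.25,0,0,0,-0.9,0.1,0,0.25,0,0,0,-0.9,0.3,0,0.25,0,0,0,-0.9,0.5,0,0.25,0.05,0,0,-0.9,0.7,0,0.25,0.1,0,0,-0.9,0.8,0,0.25,0.13,0,0,-0.6,0.8,0,0.25,0.13,0,0,-0.2,0.8,-0.1,0.25,0.13,0,0,0,0.8,-0.2,0.25])

```text
time: 32.95
ee_pos: [0.5632, -0.2095, 0.2455]
eef_rot: [-0.576, -0.408, 0.578, -0.408]
ft_force: [0.5, -0.2, -1.6]
width: 0.035
```

```bash
python3 - <<'E'
from h import *
s=sh()
rows([.64,.185,.24],-91.6,17)
E
```

```text
t 32.95 p [ 563.2 -209.5  245.5] yaw -19.5 tilt [-0.17 -0.05] w 35.0 f [ 0.5 -0.2 -1.6] q [ 0.6   0.31 -0.4   1.51  0.12  1.35 -0.15]
[0.094, 0.0, 0.0, 0.01, -0.14, -0.94]
[0.094, 0.0, 0.0, 0.01, -0.21, -0.92]
[0.094, 0.0, 0.0, 0.01, -0.28, -0.9]
[0.094, 0.0, 0.0, 0.01, -0.34, -0.88]
[0.094, 0.0, 0.0, 0.01, -0.41, -0.85]
[0.094, 0.0, 0.0, 0.01, -0.47, -0.82]
[0.094, 0.0, 0.0, 0.01, -0.53, -0.78]
[0.094, 0.0, 0.0, 0.01, -0.58, -0.74]
[0.094, 0.0, 0.0, 0.01, -0.64, -0.7]
[0.094, 0.0, 0.0, 0.01, -0.69, -0.65]
[0.094, 0.0, 0.0, 0.01, -0.73, -0.6]
[0.094, 0.0, 0.0, 0.01, -0.78, -0.54]
[0.094, 0.0, 0.0, 0.01, -0.81, -0.48]
[0.094, 0.0, 0.0, 0.01, -0.85, -0.42]
[0.094, 0.0, 0.0, 0.01, -0.88, -0.36]
[0.094, 0.0, 0.0, 0.01, -0.9, -0.29]
[0.094, 0.0, 0.0, 0.01, -0.92, -0.22]
total turn deg [72.1  0.2  0.1] dist mm [ 76.8 394.5  -5.5] yaw now -19.5
```

Call:
arm_command(targets=[0.094,0,0,0,-0.14,-0.94,0.25,0.094,0,0,0,-0.21,-0.92,0.25,0.094,0,0,0,-0.28,-0.9,0.25,0.094,0,0,0,-0.34,-0.88,0.25,0.094,0,0,0,-0.41,-0.85,0.25,0.094,0,0,0,-0.47,-0.82,0.25,0.094,0,0,0,-0.53,-0.78,0.25,0.094,0,0,0,-0.58,-0.74,0.25,0.094,0,0,0,-0.64,-0.7,0.25,0.094,0,0,0,-0.69,-0.65,0.25,0.094,0,0,0,-0.73,-0.6,0.25,0.094,0,0,0,-0.78,-0.54,0.25])

```text
time: 33.95
ee_pos: [0.6278, 0.073, 0.2414]
eef_rot: [-0.697, -0.1, 0.702, -0.101]
ft_force: [-0.0, -0.5, -2.1]
width: 0.0355
```

```bash
python3 - <<'E'
from h import *
s=sh()
rows([.635,.185,.20],-91.6,6)
E
```

```text
t 33.95 p [627.8  73.  241.4] yaw -73.6 tilt [-0.4  -0.14] w 35.5 f [-0.  -0.5 -2.1] q [ 0.12  0.38 -0.41  1.42  0.15  1.37 -1.58]
[0.067, 0.002, -0.0, 0.27, -0.7, -0.26]
[0.067, 0.002, -0.0, 0.27, -0.72, -0.22]
[0.067, 0.002, -0.0, 0.27, -0.73, -0.18]
[0.067, 0.002, -0.0, 0.28, -0.73, -0.14]
[0.067, 0.002, -0.0, 0.28, -0.74, -0.11]
[0.067, 0.002, -0.0, 0.28, -0.75, -0.07]
total turn deg [18.   0.4 -0.1] dist mm [  7.2 112.  -41.4] yaw now -73.6
```

Call:
arm_command(targets=[0.067,0.002,0,0.2,-0.7,-0.26,0.25,0.067,0.002,0,0.4,-0.72,-0.22,0.25,0.067,0,0,0.5,-0.73,-0.18,0.25,0.067,0,0,0.5,-0.7,-0.14,0.25,0.06,0,0,0.5,-0.6,-0.1,0.25,0.03,0,0,0.2,-0.3,-0.07,0.25,0,0,0,0,0,0,0.25,0,0,0,0,0,0,0.25])

```text
time: 34.62
ee_pos: [0.634, 0.1824, 0.179]
eef_rot: [-0.704, 0.001, 0.71, 0.002]
ft_force: [0.7, 0.2, -1.7]
width: 0.0352
```

```bash
python3 - <<'E'
from h import *
s=sh()
c=camera("wrist"); cv2.imwrite("pics/w12.png",c[:,:,::-1]); np.save("w12.npy",np.r_[s["ee_pos"],s["eef_rot"]])
rows([.6285,.189,.085],-91.6,6)
E
```

```text
t 34.62 p [634.  182.4 179. ] yaw -90.26 tilt [-0.43  0.04] w 35.2 f [ 0.7  0.2 -1.7] q [-0.07  0.48 -0.39  1.42  0.18  1.28 -2.04]
[0.005, 0.002, 0.0, 0.63, -0.04, 0.03]
[0.005, 0.002, 0.0, 0.63, -0.04, 0.03]
[0.005, 0.002, 0.0, 0.63, -0.04, 0.03]
[0.005, 0.002, 0.0, 0.63, -0.04, 0.04]
[0.005, 0.002, 0.0, 0.63, -0.04, 0.04]
[0.005, 0.002, 0.0, 0.63, -0.04, 0.04]
total turn deg [1.3 0.4 0. ] dist mm [ -5.5   6.7 -94.1] yaw now -90.27
```

View pics/w12.png

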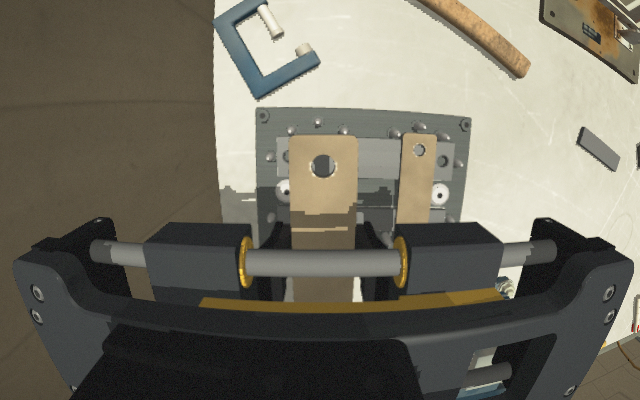

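Call:
arm_command(targets=[0.005,0.002,0,0.63,-0.04,0.03,0.25,0.005,0.002,0,0.63,-0.04,0.03,0.25,0.005,0.002,0,0.63,-0.04,0.03,0.25,0.005,0.002,0,0.63,-0.04,0.04,0.25,0.005,0.002,0,0.6,-0.04,0.04,0.25,0.005,0,0,0.4,-0.04,0.04,0.25,0,0,0,0,0,0,0.25])

```text
time: 35.25
ee_pos: [0.633, 0.1803, 0.0939]
eef_rot: [0.711, -0.012, -0.703, -0.011]
ft_force: [-0.8, -0.1, -2.6]
width: 0.0354
```

```bash
python3 - <<'E'
from h import *
s=sh()
rows([.628,.189,.083],-91.6,3)
E
```

```text
t 35.25 p [633.  180.3  93.9] yaw -91.89 tilt [ 0.58 -0.04] w 35.4 f [-0.8 -0.1 -2.6] q [-0.08  0.54 -0.37  1.52  0.21  1.11 -2.09]
[-0.002, -0.004, -0.0, 0.14, -0.11, 0.07]
[-0.002, -0.004, -0.0, 0.14, -0.11, 0.07]
[-0.002, -0.004, -0.0, 0.14, -0.11, 0.07]
total turn deg [-0.3 -0.6 -0. ] dist mm [ -5.    8.7 -10.9] yaw now -91.89
```

Call:
arm_command(targets=[-0.002,-0.005,0,0.13,-0.12,0.07,0.25,-0.002,-0.005,0,0.13,-0.12,0.07,0.25,0,-0.003,0,0.1,-0.1,0.06,0.25,0,0,0,0,-0.02,0.01,0.25,0,0,0,0,0,0,0.25])

```text
time: 35.67
ee_pos: [0.6297, 0.1892, 0.0877]
eef_rot: [0.708, -0.011, -0.706, -0.011]
ft_force: [-0.3, -0.0, -2.6]
width: 0.035
```

```bash
python3 - <<'E'
from h import *
s=sh()
c=camera("wrist"); cv2.imwrite("pics/w13.png",c[:,:,::-1]); np.save("w13.npy",np.r_[s["ee_pos"],s["eef_rot"]])
E
python3 crop.py pics/w13.png 200 60 480 240 2.8 pics/w13c.png
```

```text
t 35.67 p [629.7 189.2  87.7] yaw -91.75 tilt [0.17 0.02] w 35.0 f [-0.3 -0.  -2.6] q [-0.09  0.55 -0.37  1.52  0.22  1.11 -2.11]
```

View pics/w13c.png

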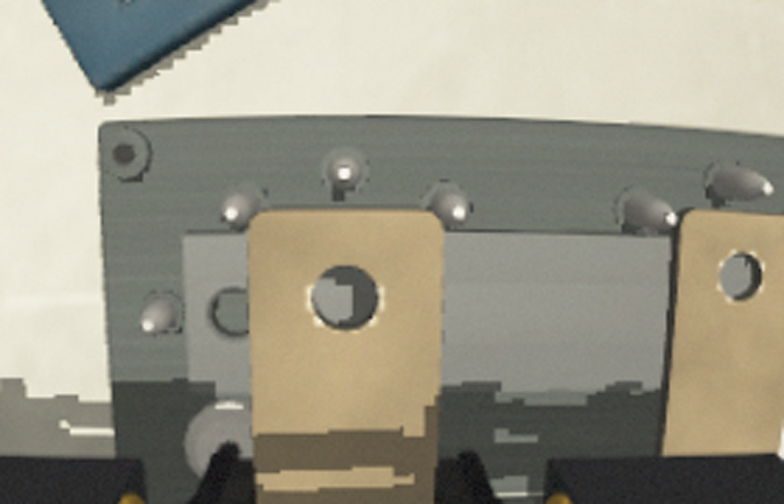

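```bash
python3 - <<'E'
from h import *
v=np.load("w13.npy");st=dict(ee_pos=v[:3],eef_rot=v[3:])
C=lambda a:np.array(a)/2.8+[200,60]-.35
h=inhand(C([[248,212],[444,212],[345,298]]),.0176,st)
R=Ro.from_quat(st["eef_rot"]).as_matrix()
print(h,"strip world",(st["ee_pos"]*1000+np.c_[[17.6]*3,h]@R.T).round(1))
print("tips",(onplane("wrist",C([[232,211],[460,212],[343,172]]),.038,st)*1000).round(1).tolist())
print("bases",(onplane("wrist",C([[247,200],[447,197],[344,163]]),.014,st)*1000).round(1).tolist())
E
```

```text
[[-17.22883545 -58.28234407]
 [ 18.29807108 -58.26667841]
 [  0.34272137 -42.32128472]] strip world [[688.6 204.6  70.3]
 [687.5 169.1  70.3]
 [672.1 187.6  70.2]]
tips [[686.8, 211.9], [685.0, 162.0], [694.4, 187.3]]
bases [[687.8, 211.2], [687.0, 162.1], [696.0, 187.1]]
```

Call:
arm_command(targets=[0.003,0,0,0.25,0,0.01,0.25,0,0,0,0.3,0,0,0.25,0,0,0,0.3,0,0,0.25,0,0,0,0.1,0,0,0.25,0,0,0,0,0,0,0.25])

```text
time: 36.13
ee_pos: [0.63, 0.1892, 0.062]
eef_rot: [0.709, -0.011, -0.706, -0.012]
ft_force: [-0.0, 0.8, -1.9]
width: 0.0352
```

```bash
python3 - <<'E'
from h import *
s=sh()
rows([.6293,.189,.045],-91.6,3)
E
```

```text
t 36.13 p [630.  189.2  62. ] yaw -91.89 tilt [0.24 0.03] w 35.2 f [-0.   0.8 -1.9] q [-0.09  0.58 -0.37  1.54  0.23  1.06 -2.12]
[-0.002, -0.002, 0.0, 0.23, 0.0, 0.01]
[-0.002, -0.002, 0.0, 0.23, 0.0, 0.01]
[-0.002, -0.002, 0.0, 0.23, 0.0, 0.01]
total turn deg [-0.3 -0.2  0. ] dist mm [ -0.7  -0.2 -17. ] yaw now -91.89
```

Call:
arm_command(targets=[-0.003,-0.002,0,0.2,0,0.01,0.25,-0.002,-0.002,0,0.2,0,0.01,0.25,0,0,0,0.2,0,0.01,0.25,0,0,0,0.08,0,0,0.25,0,0,0,0.02,0,0,0.25,0,0,0,0,0,0,0.25])

```text
time: 36.63
ee_pos: [0.6293, 0.1891, 0.0439]
eef_rot: [0.707, -0.01, -0.707, -0.01]
ft_force: [-1.0, -0.6, -2.2]
width: 0.0352
```

```bash
python3 - <<'E'
from h import *
s=sh()
E
```

```text
t 36.63 p [629.3 189.1  43.9] yaw -91.66 tilt [0.04 0.01] w 35.2 f [-1.  -0.6 -2.2] q [-0.09  0.6  -0.36  1.55  0.23  1.03 -2.12]
```

Call:
arm_command(targets=[0,0,0,0.02,0,0,0.25,0,0,0,0.02,0,0,0.25,0,0,0,0,0,0,0.25])

```text
time: 36.88
ee_pos: [0.6295, 0.1893, 0.0439]
eef_rot: [0.707, -0.01, -0.707, -0.01]
ft_force: [0.1, 0.2, -2.2]
width: 0.035
```

```bash
python3 - <<'E'
from h import *
s=sh()
E
```

```text
t 36.88 p [629.5 189.3  43.9] yaw -91.66 tilt [0.07 0.01] w 35.0 f [ 0.1  0.2 -2.2] q [-0.09  0.6  -0.36  1.55  0.24  1.03 -2.12]
```

Within a millimetre of seating; one more small step, then release.

Call:
arm_command(targets=[0,0,0,0.04,0,0,0.25,0,0,0,0.03,0,0,0.25,0,0,0,0,0,0,0.55,0,0,0,0,0,0,0.55,0,0,0,0,0,0,0.55,0,0,0,0,0,0,0.55,0,0,0,-0.3,0,0,0.55,0,0,0,-0.6,0,0,0.55,0,0,0,-0.9,0,0,0.55,0,0,0,-0.9,0,0,0.55,0,0,0,-0.9,0,0,0.55,0,0,0,-0.9,0,0,0.55])

```text
time: 37.88
ee_pos: [0.6273, 0.1888, 0.1598]
eef_rot: [-0.705, 0.01, 0.709, 0.01]
ft_force: [-0.3, 0.2, -0.4]
width: 0.0477
```

Call:
arm_command(targets=[0,0,0,-0.9,0,0,0.55,0,0,0,-0.9,0,0,0.55,0,0,0,-0.9,0.3,0.4,0.55,0,0,0,-0.5,0.6,0.3,0.55,0,0,0,0,0.9,0,0.55,0,0,0,0,0.9,0,0.55,0,0,0,0,0.9,0,0.55,0,0,0,0,0.9,0,0.55,0,0,0,0,0.9,0,0.55,0,0,0,0,0.9,0,0.55,0,0,0,0,0.9,0,0.55,0,0,0,0,0,0,0.55])

```text
time: 38.88
ee_pos: [0.6054, 0.0069, 0.2711]
eef_rot: [0.715, -0.005, -0.699, -0.009]
ft_force: [-0.0, -0.2, -0.5]
width: 0.0478
```

```bash
python3 - <<'E'
from h import *
s=sh()
for n in["wrist","scene","side"]:
    c=camera(n); cv2.imwrite(f"pics/{n}14.png",c[:,:,::-1])
E
python3 crop.py pics/scene14.png 350 190 460 260 7 pics/s14c.png; python3 crop.py pics/side14.png 280 105 380 180 7 pics/d14c.png
```

```text
t 38.88 p [605.4   6.9 271.1] yaw -91.15 tilt [1.31 0.36] w 47.8 f [-0.  -0.2 -0.5] q [ 0.18  0.28 -0.33  1.48  0.09  1.37 -1.74]
```

View pics/wrist14.png

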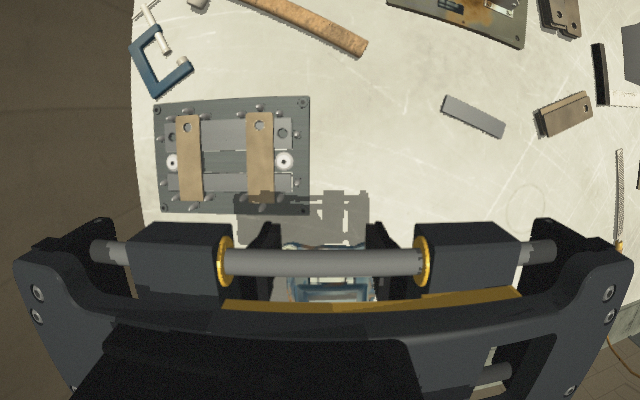

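View pics/s14c.png

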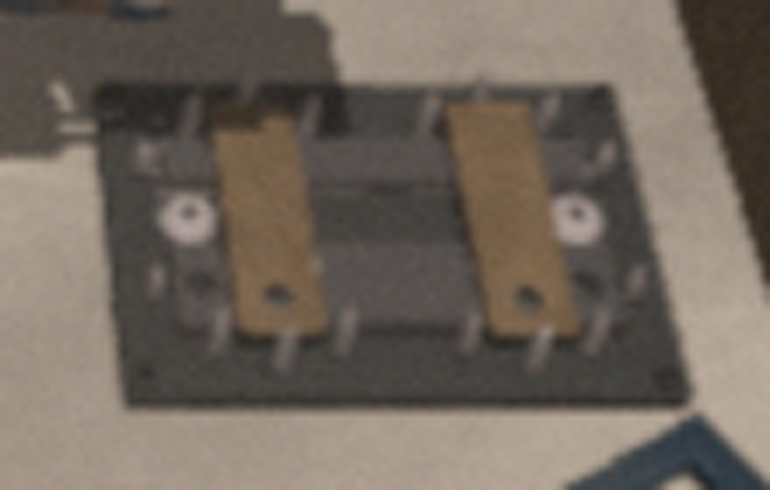

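View pics/d14c.png

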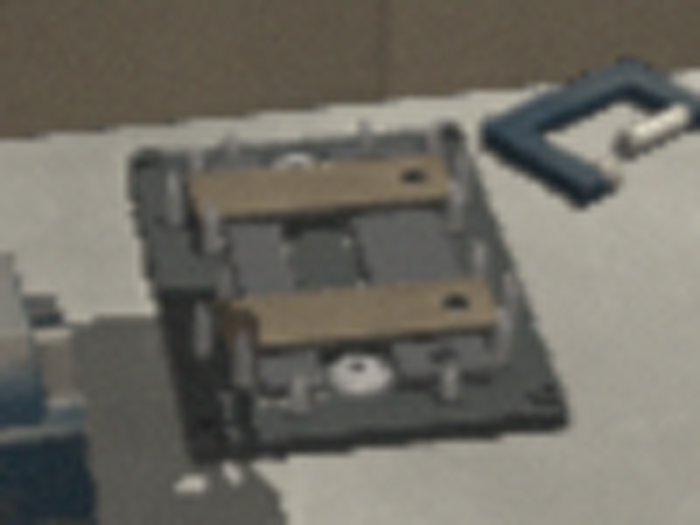

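```bash
python3 - <<'E'
from h import *
s=sh(); print(abs(s["joint_vel"]).max()); print(close_job())
E
```

```text
t 39.03 p [605.4  13.3 270.7] yaw -90.79 tilt [1.31 0.54] w 48.1 f [0.5 0.2 0.6] q [ 0.18  0.28 -0.33  1.48  0.09  1.37 -1.74]
0.01856353672703876
the job is handed in; nothing more can be done
None
```

I loaded the jig in the order asked and handed the job in at about 39 s of the 112 s allowed. The wide rail went into the far nest and the narrow rail into the near nest. Then I laid one single-hole strip across the right (-y) end and the other across the left (+y) end.

- **Final pictures:** The wrist, scene and side views after I backed off show both rails inside their nest outlines. Both strips lie flat between their pins, with their holes over the wide rail. The offcut was not touched, and the gripper was empty and well clear, at about 0.27 m.
- **Forces:** The highest I saw between moves was about 7 N, but I only read it at those points, not throughout.
- **Disagreement:** The cameras put the jig 1–3 mm apart from each other, so I lined up each piece mostly by wrist-camera views of it against the jig; for the strips that meant the pins.
- **Seating:** The force reading showed the first strip touching the rails before I let go. The second gave no such reading at my last check, so I stepped it down again, about 1–2 mm at most, and released. I did not measure the final gaps to the pins after release.

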